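# Load the spice caddy and slide it to its mat

## Task

Take the flat rectangular spice tin out of the steel rack and stand it crosswise in the middle pocket of the wooden caddy; the rack walls and the caddy walls leave room for different grips, so set the tin down on the bench in between and take it another way. Then slide the loaded caddy across the bench, round the clutter, until it sits square on the dark rubber mat. Push the caddy lightly, without pinching or lifting it, and leave the round canister, ramekin, jar and pepper mill alone.

Things in the scene. Friction and masses are not known exactly. Their poses are not given: they have to be found in the camera images.
- tin: Loose flat rectangular steel tin, 62 mm (its x) by 34 mm (its y) by 46 mm high, 0.15 kg, upright. Origin: centre of its underside. Starts in one of the rack's two channels (either), long side along it. In the rack fingers can reach only its two ends (62 mm apart), in the caddy only its two flat faces (34 mm apart).
- canister: Bystander: loose round steel canister, 36 mm diameter, 46 mm high, in the rack's other channel. Origin: centre of its underside.
- rack: Fixed aluminium rack, 160 mm (its x) by 100 mm (its y), 60 mm high, on the left or right of the bench, the caddy opposite. Origin: centre of its underside. Two open-topped channels along x, centred at y = +24 and -24 mm, 44 mm wide and 152 mm long inside, floor 6 mm thick; long walls (4 mm thick) reach z = 60 mm, end lips only 16 mm.
- caddy: Loose wooden caddy, 120 mm (its x) by 150 mm (its y), 0.5 kg. Origin: centre of underside. Solid base to z = 22 mm. Walls along x: inner pair at y = 37-51 mm either side, to z = 74; outer pair at 65-75, to z = 50. Ribs at x = 22-28 mm either side, to z = 28, bound the middle pocket: 44 (x) by 74 mm (y), floor z = 22, centred on the origin. The tin's 62 mm side goes along y. Same turned half round.
- mat: Target: dark rubber mat 130 mm (its x) by 160 mm (its y), 1 mm, flush so that things slide over it. Origin: its centre. The caddy belongs centred on it with its 120 mm side along the mat's 130 mm side (either way round).
- ramekin: Bystander: loose white ceramic bowl, 70 mm diameter, 45 mm high. Origin: centre of its underside.
- jar: Bystander: loose glass jar with a steel cap, 60 mm diameter, 85 mm high. Origin: centre of its underside.
- mill: Bystander: loose dark wooden pepper mill, 52 mm diameter, 105 mm high. Origin: centre of its underside.

How it is judged (in metres and radians):
On the way, in this order (a step that is already met when the one before it is completed fails the run):
1. The tin has been set down out of the rack, standing upright on the bench top, and let go (height (world z) of tin below 0.0035 m and angle between tin's own z axis and vertical below 0.1 rad and contact force between the fingers and tin below 0.1 N), for 0.2 s.
2. Taken again, the tin stands upright in the caddy's middle pocket, right down on the pocket's floor, its long side across the pocket (along the caddy's y), and let go (x of tin in the frame of caddy between -0.009 and 0.009 m and y of tin in the frame of caddy between -0.01 and 0.01 m and z of tin in the frame of caddy between 0.018 and 0.026 m and angle between tin's own z axis and vertical below 0.1 rad and angle between the x axis of tin and the y axis of caddy, either way round below 0.3 rad and contact force between the fingers and tin below 0.1 N), for 0.3 s.
3. After that, the loaded caddy has been slid onto the mat: its centre within 12 mm of the mat's centre and within 5 degrees of square with it, let go (horizontal distance between caddy and mat below 0.012 m and angle between the x axis of caddy and the x axis of mat, either way round below 0.09 rad and contact force between the fingers and caddy below 0.1 N and linear speed of caddy below 0.01 m/s), for 0.3 s.
At the end, for the whole second after the job is handed in: The caddy rests flat on the bench with its centre within 12 mm of the mat's centre and its sides within 5 degrees of the mat's; the tin still stands upright in its middle pocket, down on the floor with its long side along the caddy's y; everything is at rest and the robot touches nothing (all of step 2 and all of step 3 and linear speed of tin below 0.01 m/s).
It fails at once if The caddy is pressed or pinched by the fingers with more than 18 N (it is only pushed lightly) (contact force between the fingers and caddy above 18 N).
It fails at once if The caddy is lifted more than 10 mm off the bench or tipped more than 8 degrees (height (world z) of caddy above 0.01 m or angle between caddy's own z axis and vertical above 0.14 rad).
It fails at once if The tin is knocked over (leans more than 45 degrees) (angle between tin's own z axis and vertical above 0.785 rad).
It fails at once if The canister, ramekin, jar or pepper mill is moved more than 15 mm (distance of any of canister, ramekin, jar, mill from where it was at the start of the episode above 0.015 m).
It also fails if it takes over 72 s, if anything falls off the work surface, if the arm or the gripper's body presses on something with over 40 N, if the wrist force passes 120 N, or if a joint passes its speed limit or range.

## Robot

A 7-joint arm with a two-finger parallel gripper is mounted at the origin on the work surface. World frame = base frame: x ahead of the robot, y to its left, z up, the work surface at z = 0. Lengths are in mm, angles in degrees, forces in N, time in s.
With the tool pointing down it reaches from about 400 to 900 mm from the base axis. Payload 5.6 kg.
Tool frame: the origin (TCP) lies at the very end of the fingers, on their centre line; the grasp point (between the pads) lies 19 mm behind it (env.grip_depth is the distance from the TCP to the grasp point, in mm); z points along the fingers, y is the line along which they close (so a half turn about z gives the same grasp; the last joint's range is limited). The gripper opens to 92 mm and grips with 3 to 60 N. Pads are 20 mm wide; open, the fingers measure 128 mm over their backs; the gripper's body (75 mm by 189 mm) begins 69 mm behind the grasp point.
Start: joints at [67.666, 26.786, -0.665, 91.828, 0.344, 61.387, -3.226], TCP at [220.888, -611.324, 214.592] pointing down, gripper open.
Joint ranges: [-144.91, 144.91], [-17.63, 115.5], [-89.93, 88.59], [15.96, 139.68], [-74.01, 254.01], [8.47, 105.57], [-167.45, 167.45]. Speed limits (degrees/s): [147.25, 147.25, 180, 180, 180, 180, 180].

## Interface

Orientations are given as a 3x3 rotation matrix whose columns are the frame's x, y, z axes.
In Python, from bench import status, imaging, workorder, env gives the robot as it stands. The module is installed in compiled form; this text tells all that it offers.
- The arm moves only by the tool play_rows, never from a script. Its argument "moves" is a list of rows, each an object of numbers: "rx", "ry", "rz": the turn, a rotation vector about the tool's x, y, z in rad; "dx", "dy", "dz": the shift along the tool's x, y, z in m; "gripper": the closure, from -1 (fully open) to 1 (shut). A call has 1 to 5 rows; each row is the pose to reach, as a shift and turn from the pose commanded when the call began, along the tool's axes at that moment; what a row does not reach only later rows make up. A row lasts 1/8 s, in which the tool goes at most 62.5 mm and 10.7 degrees, less where a joint would pass 70% of its speed; a pose out of reach is approached as far as the arm can. A call with a gripper value outside its range is refused whole. The fingers move at their own pace and stop on an object; "squeeze" is the grip in N (left out, the last holds). Time passes only in rows, so rows that repeat a pose let the fingers close. It gives the time, the measured TCP pose, the force, the opening and the grip force at its end, in the units of the state.
- status.state(): the state, without advancing time (a new reading comes with each control period).
- imaging.camera(name): name is "scene" or "side" or "wrist"; returns the picture (384x512x3 uint8, red, green, blue); there is no depth.
- imaging.get_calibration(name): a dict with "vertical_fov" (degrees; the focal length in pixels is half the picture's height over the tangent of half this angle, whatever the lens; pixels are square), "cx", "cy" (the principal point, pixels), "rvec" (rotation vector, rad) and "tvec" (3), from world to camera coordinates, as OpenCV has them; the wrist camera has in their place "mount" (4x4, takes a point from camera to tool coordinates, whose origin is the TCP and whose axes are the flange's). Camera axes: x right, y down, z forward; pixel columns grow to the right and rows downward; lengths in mm; the calibration is good to about 2 mm. A picture is of the moment at which its call begins: read the wrist's pose just before it. get_calibration takes no time and is no camera call.
- workorder.hand_in(): hands the job in; it is judged then, once.
The state is a dict: "time_s": time; "joint_pos": joint angles; "qvel": joint speeds; "joint_torque": joint torques, N m; "tcp_pos": TCP position; "tool_rot": TCP orientation; "ft_force": force on the tool from outside, world axes, zero at the start; "ft_torque": the same for the moment, N m; "opening": finger opening in mm; "grasp_force": force on a finger pad.
Only numpy, scipy, OpenCV 4.12 (cv2) and the standard library are available. Lean on these libraries where they do the work, as an engineer would, in place of code of your own. Each camera call takes 0.05 s, during which the arm holds its last target. There are 200 camera calls.

## Working session

There is one attempt and no reset: what is moved stays moved. The work goes in short steps, Python scripts to look and compute and a tool call to move; the robot and the scene stay as the last step left them, time stands still between calls to the robot, and variables do not carry over. Pictures are saved under pics/ and viewed, at most 10 in all, crops included, and the job is handed in when it is done.

Besides the shell and the picture viewer there is one more tool, called after "Emit:" as a command line: name --argument value ..., lists and objects as JSON in quotes. play_rows: Moves the arm, as the interface text tells. Its arguments: {"type":"object","properties":{"moves":{"type":"array"},"squeeze":{"type":"number"}},"required":["moves"]}

```bash
mkdir -p pics; cat > h.py <<'E'
import numpy as np, cv2
from bench import status, imaging, workorder, env
def cal(n):
    c=imaging.get_calibration(n); f=192/np.tan(np.radians(c["vertical_fov"])/2)
    K=np.array([[f,0,c["cx"]],[0,f,c["cy"]],[0,0,1.]])
    if "mount" in c:
        s=status.state(); T=np.eye(4); T[:3,:3]=s["tool_rot"]; T[:3,3]=s["tcp_pos"]
        W=np.linalg.inv(T@np.array(c["mount"])); return K,W[:3,:3],W[:3,3]
    return K,cv2.Rodrigues(np.array(c["rvec"],float))[0],np.array(c["tvec"],float)
def ray(C,uv,z):
    K,R,t=C; o=-R.T@t; d=R.T@np.linalg.solve(K,[uv[0],uv[1],1.]); return o+d*(z-o[2])/d[2]
def proj(C,P):
    K,R,t=C; q=(np.atleast_2d(P)@R.T+t)@K.T; return q[:,:2]/q[:,2:]
E
python3 - <<'E'
from h import *
for n in("scene","side"):
    p=imaging.camera(n)
    C=cal(n); print(n,-C[1].T@C[2],C[1][2])
    cv2.imwrite(f"pics/{n}0.png",cv2.resize(p[:,:,::-1],(800,600),interpolation=cv2.INTER_CUBIC))
    np.save(f"pics/{n}0.npy",p)
    print(imaging.get_calibration(n)["vertical_fov"])
s=status.state();print(s); print(imaging.get_calibration("wrist"))
E
```

```text
scene [1167.06581344  -73.04034391  749.5081738 ] [-0.66740401  0.05912207 -0.74234525]
46.98798742693454
side [ 61.55835303 500.92560889 887.24136997] [ 0.43691064 -0.46956024 -0.76721723]
46.45900992599323
{'time_s': 0.1, 'joint_pos': array([67.66545106, 26.83019146, -0.66442648, 91.87421289,  0.34482282,
       61.38434514, -3.22536938]), 'qvel': array([-0.04000898, -0.09633864, -0.02531384, -0.06570182,  0.05332557,
        0.072997  ,  0.08473043]), 'joint_torque': array([ 1.89892540e-03, -5.21640229e+01, -1.19576519e-02, -2.44365138e+01,
       -5.67513099e-02,  1.41322589e-02,  4.88474643e-05]), 'tcp_pos': array([ 220.69484354, -610.85615689,  213.75456605]), 'tool_rot': array([[ 9.40479887e-01,  3.39848758e-01, -6.35251434e-04],
       [ 3.39849327e-01, -9.40478890e-01,  1.37544363e-03],
       [-1.29997756e-04, -1.50946684e-03, -9.99998852e-01]]), 'ft_force': array([ 0.53544271, -0.83899372,  0.77776229]), 'ft_torque': array([ 0.0090082 , -0.01060827, -0.02745623]), 'grasp_force': 0.0, 'opening': 91.72240088705661}
{'vertical_fov': 58.523825569845904, 'cx': 254.90645050359893, 'cy': 189.21712453478528, 'mount': array([[-2.94136040e-04, -9.66216023e-01, -2.57733409e-01,
         7.19200702e+01],
       [ 9.99999911e-01, -2.06656341e-04, -3.66507960e-04,
         3.81390346e-01],
       [ 3.00863620e-04, -2.57733494e-01,  9.66215998e-01,
        -1.69611107e+02],
       [ 0.00000000e+00,  0.00000000e+00,  0.00000000e+00,
         1.00000000e+00]])}
```

View pics/scene0.png

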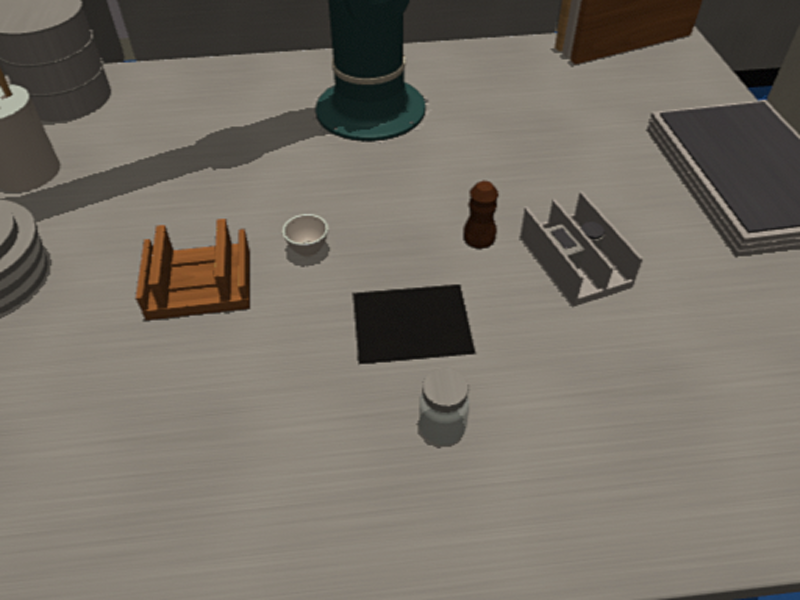

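View pics/side0.png

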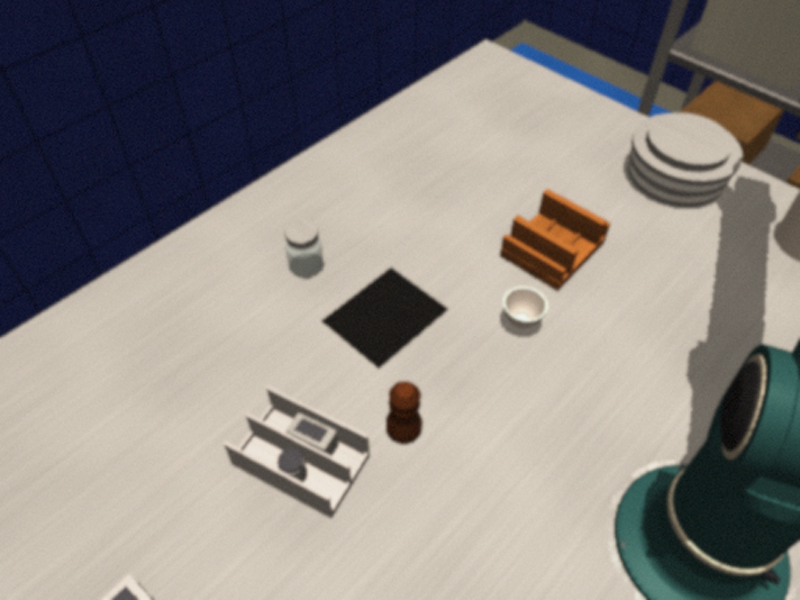

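The scene picture shows the caddy at left (195,275), the mat in the centre (413,324), the rack at right (580,250) with the tin in its left channel (565,238), the ramekin (305,235), mill (480,225) and jar (443,410). The side picture shows the same layout. Next I'll fit the caddy and mat silhouettes and crop the rack.

```bash
cat >> h.py <<'E'
from scipy.optimize import minimize
def box(x0,x1,y0,y1,z0,z1): return np.array([[x,y,z] for x in(x0,x1) for y in(y0,y1) for z in(z0,z1)],float)
CAD=[box(-60,60,-75,75,0,22)]+[box(-60,60,s*a-w,s*a+w,0,h) for s in(1,-1) for a,w,h in((44,7,74),(70,5,50))]
def place(P,p):
    c,s=np.cos(p[2]),np.sin(p[2]); return P@np.array([[c,s,0],[-s,c,0],[0,0,1]])+[p[0],p[1],0]
def sil(C,boxes,p,S=4):
    m=np.zeros((384*S,512*S),np.uint8)
    for b in boxes:
        q=(proj(C,place(b,p))+.5)*S
        cv2.fillConvexPoly(m,cv2.convexHull(np.round(q).astype(np.int32)),255)
    return cv2.resize(m,(512,384),interpolation=cv2.INTER_AREA)/255.
def fit(views,boxes,p0):
    sc=np.array([1,1,100.])
    f=lambda q:sum(np.abs(sil(C,boxes,q/sc)-m).sum()/m.sum() for C,m in views)
    p0=np.array(p0)*sc; sx=np.vstack([p0]+[p0+d for d in np.diag([8,8,8.])])
    r=minimize(f,p0,method="Nelder-Mead",options=dict(initial_simplex=sx,xatol=.05,fatol=1e-5)); return r.x/sc,r.fun
def orange(p):
    h=cv2.cvtColor(p,cv2.COLOR_RGB2HSV); return ((h[...,0]<18)&(h[...,1]>130)&(h[...,2]>50)).astype(np.uint8)
def biggest(m,at):
    n,l=cv2.connectedComponents(m); k=l[at[1]-8:at[1]+9,at[0]-8:at[0]+9]; k=k[k>0]; return (l==np.bincount(k).argmax()).astype(np.uint8)
E
python3 - <<'E'
from h import *
s=1/1.5625
C={n:cal(n) for n in("scene","side")}; P={n:np.load(f"pics/{n}0.npy") for n in C}
at={"scene":(195,275),"side":(550,240)}; am={"scene":(413,324),"side":(385,317)}
cv,mv=[],[]
for n in C:
    a=tuple(int(v*s) for v in at[n]); m=biggest(orange(P[n]),a); cv.append((C[n],m.astype(float)))
    dk=(P[n].max(2)<60).astype(np.uint8); m2=biggest(dk,tuple(int(v*s) for v in am[n])); mv.append((C[n],m2.astype(float)))
    print(n,m.sum(),m2.sum(),ray(C[n],np.array(at[n])*s,22),ray(C[n],np.array(am[n])*s,0))
MAT=[box(-65,65,-80,80,0,1)]
pm=ray(C["scene"],np.array(am["scene"])*s,0); pc=ray(C["scene"],np.array(at["scene"])*s,30)
for nm,vs in(("both",[0,1]),("scene",[0]),("side",[1])):
    for y in(0,):
        print(nm,"caddy",*[fit([cv[i] for i in vs],CAD,[pc[0],pc[1],a])for a in(-.1,.2)])
        print(nm,"mat",fit([mv[i] for i in vs],MAT,[pm[0],pm[1],y]))
u={"scene":[((305,258),0),((482,240),0),((443,430),0)],"side":[((525,325),0),((404,432),0),((305,265),0)]}
for n in u: print(n,[ray(C[n],np.array(q)*s,z)[:2].round() for q,z in u[n]])
a=P["scene"][118:200,325:415]; b=P["side"][240:335,140:242]
im=[cv2.resize(x[:,:,::-1],(800,300) if 0 else (int(x.shape[1]*4),int(x.shape[0]*6*4/6)),interpolation=cv2.INTER_CUBIC) for x in(a,b)]
h=max(i.shape[0] for i in im); o=np.hstack([np.pad(i,((0,h-i.shape[0]),(0,0),(0,0))) for i in im]); print(o.shape,im[0].shape)
cv2.imwrite("pics/rack.png",o)
E
```

```text
scene 2404 3245 [ 436.86265928 -295.7416152    22.        ] [5.49668935e+02 1.27751482e+01 1.13686838e-13]
side 2383 2367 [ 438.77324675 -287.26788724   22.        ] [539.52808622  15.72136624   0.        ]
both caddy (array([ 4.32750292e+02, -2.91883948e+02,  1.20753543e-01]), np.float64(0.5868992868736391)) (array([ 4.32674201e+02, -2.92480273e+02,  1.19188868e-01]), np.float64(0.586376141985251))
both mat (array([ 5.45049331e+02,  1.04131160e+01, -1.16603175e-02]), np.float64(0.14868880217791658))
scene caddy (array([ 4.30928270e+02, -2.91819975e+02,  8.87521028e-02]), np.float64(0.45376496688525664)) (array([ 4.31963659e+02, -2.90938287e+02,  1.47079995e-01]), np.float64(0.44577338422889956))
scene mat (array([ 5.44888517e+02,  1.05095166e+01, -8.82241387e-03]), np.float64(0.027534366597178162))
side caddy (array([ 4.35365374e+02, -2.94413122e+02,  9.63128715e-02]), np.float64(0.12774308212584234)) (array([ 4.34584999e+02, -2.94018034e+02,  1.10244276e-01]), np.float64(0.12767231945232982))
side mat (array([ 5.46230225e+02,  9.85560043e+00, -1.69663372e-02]), np.float64(0.12049669889079416))
scene [array([ 398., -136.]), array([392., 142.]), array([724.,  28.])]
side [array([ 368., -126.]), array([378., 144.]), array([715.,  30.])]
(380, 768, 3) (328, 360, 3)
```

View pics/rack.png

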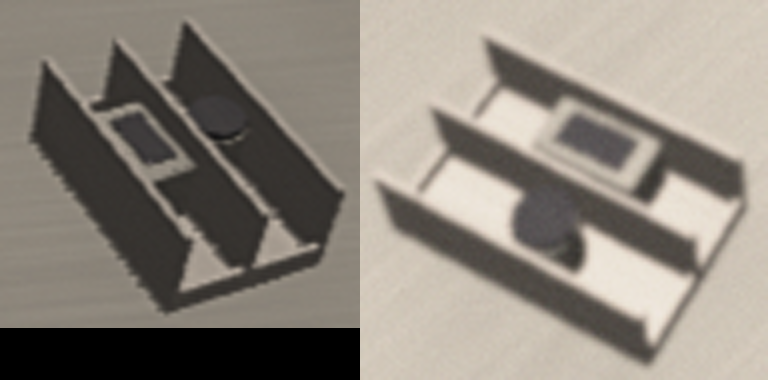

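The crop shows the wall tops in both views. In the scene view the left wall runs from (45,62) to (190,240). The tin's top is at (105,112), (143,103), (195,165), (155,182). The tin is in the far channel as seen from the side camera. Next: fit the rack and tin, and repeat the caddy fit with a looser mask.

```bash
cat >> h.py <<'E'
from scipy.optimize import least_squares
def fitpts(obs,p0):
    "obs: list of (C, model points Nx3, pixels Nx2)"
    f=lambda p:np.concatenate([(proj(C,place(np.array(M,float),p))-np.array(q)).ravel() for C,M,q in obs])
    r=least_squares(f,p0,x_scale=[1,1,.01],loss="soft_l1"); return r.x,np.abs(r.fun).reshape(-1,2).round(1).tolist()
E
python3 - <<'E'
from h import *
C={n:cal(n) for n in("scene","side")}; P={n:np.load(f"pics/{n}0.npy") for n in C}
off={"scene":(325,118),"side":(140,240)}
px=lambda n,l:(np.array(l,float)+.5)/4-.5+off[n]
# rack +x = toward near end in scene; +y to +y world side
M=[[-80,-48,60],[80,-48,60],[-80,0,60],[80,0,60],[-80,48,60],[80,48,60]]
qs=px("scene",[(45,62),(190,240),(115,42),(268,215),(185,25),(343,193)])
qd=px("side",[(128,38),(385,165),(75,107),(337,242),(18,180),(288,320)])
Md=[M[1],M[0],M[3],M[2],M[5],M[4]]
for md in(Md,):
    print(fitpts([(C["scene"],M,qs),(C["side"],md,qd)],[450,280,.5]))
print(fitpts([(C["scene"],M,qs)],[450,280,.5]));print(fitpts([(C["side"],Md,qd)],[450,280,.5]))
T=[[-31,-17,52],[-31,17,52],[31,17,52],[31,-17,52]]
ts=px("scene",[(105,112),(143,103),(195,165),(155,182)]); td=px("side",[(200,97),(300,155),(275,190),(177,145)])
Td=[T[3],T[0],T[1],T[2]]
print("tin",fitpts([(C["scene"],T,ts),(C["side"],Td,td)],[450,230,.5]))
print(fitpts([(C["scene"],T,ts)],[450,230,.5])[0],fitpts([(C["side"],Td,td)],[450,230,.5])[0])
at={"scene":(195,275),"side":(550,240)}
def om(p):
    h=cv2.cvtColor(p,cv2.COLOR_RGB2HSV); return ((h[...,0]<18)&(h[...,1]>110)&(h[...,2]>25)).astype(np.uint8)
v=[]
for n in C:
    m=biggest(om(P[n]),tuple(int(t*.64) for t in at[n])); v.append((C[n],m.astype(float))); print(m.sum(),sil(C[n],CAD,[433,-292,.1]).sum(), np.argwhere(m).min(0),np.argwhere(m).max(0))
for vs in([0,1],[0],[1]): print("caddy",fit([v[i] for i in vs],CAD,[433,-292,.05]))
E
```

```text
(array([4.49368520e+02, 2.73162010e+02, 2.68749533e-01]), [[0.3, 2.3], [0.4, 1.8], [0.5, 2.3], [0.0, 1.7], [0.3, 2.9], [0.1, 2.1], [0.5, 1.1], [0.1, 1.1], [0.4, 1.0], [0.1, 1.1], [0.2, 0.9], [0.3, 0.1]])
(array([4.56075454e+02, 2.70625093e+02, 2.71519042e-01]), [[0.1, 0.3], [0.3, 0.5], [0.1, 0.4], [0.1, 0.6], [0.1, 1.1], [0.1, 0.1]])
(array([4.47585232e+02, 2.74178990e+02, 2.67825503e-01]), [[0.3, 0.4], [0.3, 0.2], [0.3, 0.2], [0.4, 0.1], [0.1, 0.0], [0.1, 0.9]])
tin (array([4.53058390e+02, 2.49398437e+02, 3.04029932e-01]), [[3.0, 0.6], [0.1, 2.4], [2.1, 1.2], [0.7, 1.1], [0.2, 1.2], [0.4, 4.1], [1.5, 0.6], [3.0, 0.2]])
[4.57107973e+02 2.49154007e+02 2.83878969e-01] [4.50487763e+02 2.49052389e+02 3.14368187e-01]
3321 3490.7764705882355 [140  87] [204 159]
2445 2698.8470588235296 [122 321] [184 389]
caddy (array([ 4.34884967e+02, -2.93854184e+02,  5.78755268e-02]), np.float64(0.17303515754592969))
caddy (array([ 4.33618924e+02, -2.93842882e+02,  6.07031250e-02]), np.float64(0.06854774430097242))
caddy (array([ 4.35877391e+02, -2.95119839e+02,  6.06357977e-02]), np.float64(0.10423513372629215))
```

The fits agree:

| Object | Position (mm) | Yaw |
|---|---|---|
| Rack | about (450,273) | 15.4° |
| Tin | about (454,249) | along the rack |
| Caddy | about (434,-294) | 3.4° |
| Mat | about (545,10) | -0.7° |

Next I move over the tin for a wrist view.

Emit:
play_rows --moves '[{"dx": 0.2,"dy": -0.173,"dz": -0.023,"gripper": -1},{"dx": 0.2,"dy": -0.173,"dz": -0.023,"gripper": -1},{"dx": 0.2,"dy": -0.173,"dz": -0.023,"gripper": -1},{"dx": 0.2,"dy": -0.173,"dz": -0.023,"gripper": -1},{"dx": 0.2,"dy": -0.173,"dz": -0.023,"gripper": -1}]'

```text
validation failed for argument at $.mo...
```

Emit:
play_rows --moves '[{"dx": 0.2,"dy": -0.173,"dz": -0.023,"gripper": -1},{"dx": 0.2,"dy": -0.173,"dz": -0.023,"gripper": -1},{"dx": 0.2,"dy": -0.173,"dz": -0.023,"gripper": -1},{"dx": 0.2,"dy": -0.173,"dz": -0.023,"gripper": -1},{"dx": 0.2,"dy": -0.173,"dz": -0.023,"gripper": -1}]'

```text
validation failed for argument at $.mo...
```

Emit:
play_rows --moves '[{"dx": 0.055,"dy": -0.192,"dz": 0.04,"gripper": -1},{"dx": 0.055,"dy": -0.192,"dz": 0.04,"gripper": -1},{"dx": 0.055,"dy": -0.192,"dz": 0.04,"gripper": -1},{"dx": 0.055,"dy": -0.192,"dz": 0.04,"gripper": -1}]'

```text
validation failed for argument at $.mo...
```

Emit:
play_rows --moves '[{"dx": 0.055,"dy": -0.192,"dz": 0.04,"rz": -0.9,"gripper": -1},{"dx": 0.055,"dy": -0.192,"dz": 0.04,"rz": -0.9,"gripper": -1},{"dx": 0.055,"dy": -0.192,"dz": 0.04,"rz": -0.9,"gripper": -1},{"dx": 0.055,"dy": -0.192,"dz": 0.04,"rz": -0.9,"gripper": -1},{"dx": 0.055,"dy": -0.192,"dz": 0.04,"rz": -0.9,"gripper": -1}]'

```text
validation failed for argument at $.mo...
```

Emit:
play_rows --moves '[{"rz": -0.59},{"rz": -0.59},{"rz": -0.59},{"rz": -0.59},{"rz": -0.59}]'

```text
validation failed for argument at $.mo...
```

Emit:
play_rows --moves '[{"dx": 0.2,"dy": -0.173,"dz": -0.023,"rx": 0,"ry": 0,"rz": 0,"gripper": -1},{"dx": 0.2,"dy": -0.173,"dz": -0.023,"rx": 0,"ry": 0,"rz": 0,"gripper": -1},{"dx": 0.2,"dy": -0.173,"dz": -0.023,"rx": 0,"ry": 0,"rz": 0,"gripper": -1},{"dx": 0.2,"dy": -0.173,"dz": -0.023,"rx": 0,"ry": 0,"rz": 0,"gripper": -1},{"dx": 0.2,"dy": -0.173,"dz": -0.023,"rx": 0,"ry": 0,"rz": 0,"gripper": -1}]'

```text
time_s: 0.72
tcp_pos: [352.5, -376.8, 237.9]
tool_rot: [[0.938, 0.346, 0.001], [0.346, -0.938, 0.001], [0.001, -0.0, -1.0]]
ft_force: [0.6, -0.9, 1.0]
opening: 91.8
grasp_force: 0.0
```

Emit:
play_rows --moves '[{"dx": 0.2,"dy": -0.173,"dz": -0.023,"rx": 0,"ry": 0,"rz": 0,"gripper": -1},{"dx": 0.2,"dy": -0.173,"dz": -0.023,"rx": 0,"ry": 0,"rz": 0,"gripper": -1},{"dx": 0.2,"dy": -0.173,"dz": -0.023,"rx": 0,"ry": 0,"rz": 0,"gripper": -1},{"dx": 0.2,"dy": -0.173,"dz": -0.023,"rx": 0,"ry": 0,"rz": 0,"gripper": -1},{"dx": 0.2,"dy": -0.173,"dz": -0.023,"rx": 0,"ry": 0,"rz": 0,"gripper": -1}]'

```text
time_s: 1.35
tcp_pos: [481.1, -146.8, 260.8]
tool_rot: [[0.939, 0.345, 0.001], [0.345, -0.939, 0.001], [0.001, -0.0, -1.0]]
ft_force: [-0.8, -1.2, 0.6]
opening: 91.6
grasp_force: 0.0
```

Emit:
play_rows --moves '[{"dx": 0.055,"dy": -0.192,"dz": 0.04,"rx": 0,"ry": 0,"rz": 0,"gripper": -1},{"dx": 0.055,"dy": -0.192,"dz": 0.04,"rx": 0,"ry": 0,"rz": 0,"gripper": -1},{"dx": 0.055,"dy": -0.192,"dz": 0.04,"rx": 0,"ry": 0,"rz": 0,"gripper": -1},{"dx": 0.055,"dy": -0.192,"dz": 0.04,"rx": 0,"ry": 0,"rz": 0,"gripper": -1}]'

```text
time_s: 1.85
tcp_pos: [465.0, 51.4, 219.7]
tool_rot: [[0.939, 0.343, -0.002], [0.343, -0.939, 0.0], [-0.002, -0.001, -1.0]]
ft_force: [0.1, 0.0, 0.7]
opening: 92.1
grasp_force: 0.0
```

Emit:
play_rows --moves '[{"dx": 0.055,"dy": -0.192,"dz": 0.04,"rx": 0,"ry": 0,"rz": -0.9,"gripper": -1},{"dx": 0.055,"dy": -0.192,"dz": 0.04,"rx": 0,"ry": 0,"rz": -0.9,"gripper": -1},{"dx": 0.055,"dy": -0.192,"dz": 0.04,"rx": 0,"ry": 0,"rz": -0.9,"gripper": -1},{"dx": 0.055,"dy": -0.192,"dz": 0.04,"rx": 0,"ry": 0,"rz": -0.9,"gripper": -1},{"dx": 0.055,"dy": -0.192,"dz": 0.04,"rx": 0,"ry": 0,"rz": -0.9,"gripper": -1}]'

```text
time_s: 2.48
tcp_pos: [452.6, 248.7, 179.5]
tool_rot: [[0.313, 0.95, -0.002], [0.95, -0.313, -0.0], [-0.001, -0.001, -1.0]]
ft_force: [-0.2, -0.8, 0.6]
opening: 92.2
grasp_force: 0.0
```

Emit:
play_rows --moves '[{"dx": 0,"dy": 0,"dz": 0,"rx": 0,"ry": 0,"rz": -0.59,"gripper": -1},{"dx": 0,"dy": 0,"dz": 0,"rx": 0,"ry": 0,"rz": -0.59,"gripper": -1},{"dx": 0,"dy": 0,"dz": 0,"rx": 0,"ry": 0,"rz": -0.59,"gripper": -1},{"dx": 0,"dy": 0,"dz": 0,"rx": 0,"ry": 0,"rz": -0.59,"gripper": -1},{"dx": 0,"dy": 0,"dz": 0,"rx": 0,"ry": 0,"rz": -0.59,"gripper": -1}]'

```text
time_s: 3.1
tcp_pos: [453.0, 247.5, 180.2]
tool_rot: [[-0.259, 0.966, -0.0], [0.966, 0.259, -0.0], [-0.0, -0.001, -1.0]]
ft_force: [-0.3, -0.5, -0.0]
opening: 91.8
grasp_force: 0.0
```

```bash
cat >> h.py <<'E'
from scipy.spatial.transform import Rotation as Ro
def plan(x,y,z,psi):
    "deltas (m, rad) in tool axes from the measured pose to TCP at x,y,z pointing down, tool x at psi degrees"
    s=status.state(); R=np.array(s["tool_rot"]); a=np.radians(psi)
    T=np.array([[np.cos(a),np.sin(a),0],[np.sin(a),-np.cos(a),0],[0,0,-1]])
    print("t",s["time_s"],"d",(R.T@(np.array([x,y,z])-s["tcp_pos"])/1000).round(4),"r",Ro.from_matrix(R.T@T).as_rotvec().round(4), "tcp",np.array(s["tcp_pos"]).round(1),"psi",np.degrees(np.arctan2(R[1,0],R[0,0])).round(2))
E
python3 - <<'E'
from h import *
plan(454,249.5,100,105.4)
p=imaging.camera("wrist"); np.save("pics/w1.npy",p)
C=cal("wrist"); np.savez("pics/w1c.npz",K=C[0],R=C[1],t=C[2]); cv2.imwrite("pics/w1.png",cv2.resize(p[:,:,::-1],(800,600),interpolation=cv2.INTER_CUBIC))
print(proj(C,place(np.array([[-80,-48,60],[80,-48,60],[-80,0,60],[80,0,60],[-80,48,60],[80,48,60]]),[450,273,.268]))*1.5625)
E
```

```text
t 3.1 d [0.0017 0.0016 0.0802] r [-0.0006  0.0003 -0.0072] tcp [453.  247.5 180.2] psi 104.99
[[265.7870218  326.3473685 ]
 [547.06119217 324.79082595]
 [259.65633329 242.71131277]
 [552.83784324 240.99817078]
 [252.98392891 151.68506276]
 [559.12550479 149.79310236]]
```

View pics/w1.png

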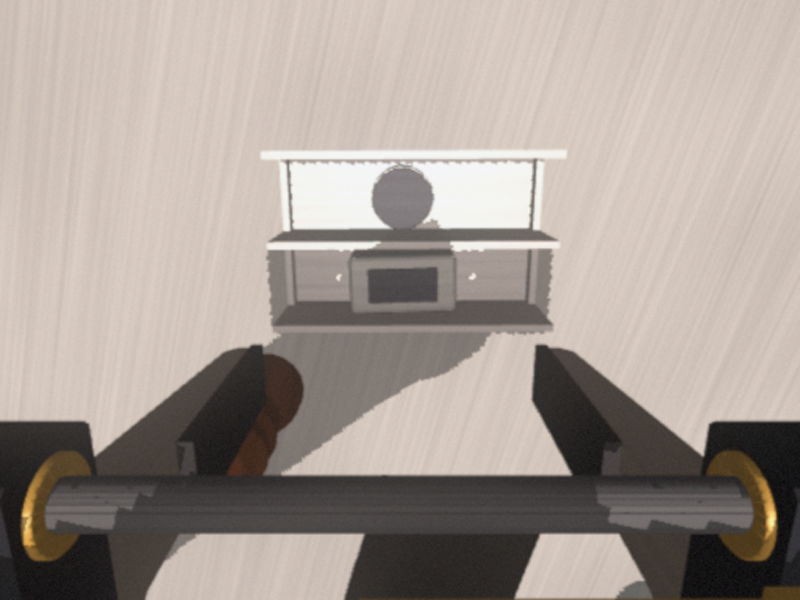

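The wrist view shows the rack squarely. The wall-top ends are at (261,154), (566,154), (267,244), (559,244), (272,328) and (553,328). The tin's top spans about (350..456, 251..311).

```bash
python3 - <<'E'
from h import *
d=np.load("pics/w1c.npz"); C=(d["K"],d["R"],d["t"])
px=lambda l:(np.array(l,float)+.5)/1.5625-.5
M=[[-80,50,60],[80,50,60],[-80,0,60],[80,0,60],[-80,-50,60],[80,-50,60]]
p,r=fitpts([(C,M,px([(261,151),(566,151),(267,243.5),(559,243.5),(272,330),(553,330)]))],[450,273,.268]);print("rack",p,r)
T=[[-31,17,52],[31,17,52],[-31,-17,52],[31,-17,52]]
p2,r=fitpts([(C,T,px([(350,251),(456,251),(351,311),(455,311)]))],[450,250,.268]);print("tin",p2,r)
v=p2[:2]-p[:2];c,s=np.cos(p[2]),np.sin(p[2]);print("tin in rack",c*v[0]+s*v[1],-s*v[0]+c*v[1])
psi=90+np.degrees(p[2]); print(psi); plan(p2[0],p2[1],16,psi)
E
```

```text
rack [4.53724287e+02 2.72869814e+02 2.62514919e-01] [[0.4, 1.1], [0.5, 1.2], [0.3, 0.4], [0.3, 0.4], [0.1, 0.7], [0.2, 0.6]]
tin [4.54494897e+02 2.49424458e+02 2.62363448e-01] [[1.2, 0.7], [1.3, 0.7], [1.0, 0.7], [0.9, 0.7]]
tin in rack -5.340098258231644 -22.84210847282837
105.0409969450869
t 3.15 d [0.0012 0.0021 0.1643] r [-0.0004  0.0004 -0.0002] tcp [452.8 247.8 180.3] psi 105.03
```

Emit:
play_rows --moves '[{"dx": 0.001,"dy": 0.002,"dz": 0.05,"rx": 0,"ry": 0,"rz": 0,"gripper": -1},{"dx": 0.001,"dy": 0.002,"dz": 0.1,"rx": 0,"ry": 0,"rz": 0,"gripper": -1},{"dx": 0.001,"dy": 0.002,"dz": 0.14,"rx": 0,"ry": 0,"rz": 0,"gripper": -1},{"dx": 0.001,"dy": 0.002,"dz": 0.164,"rx": 0,"ry": 0,"rz": 0,"gripper": -1},{"dx": 0.001,"dy": 0.002,"dz": 0.164,"rx": 0,"ry": 0,"rz": 0,"gripper": -1}]'

```text
time_s: 3.78
tcp_pos: [453.0, 249.3, 15.1]
tool_rot: [[-0.262, 0.965, -0.003], [0.965, 0.262, -0.002], [-0.001, -0.003, -1.0]]
ft_force: [0.2, 0.8, 0.0]
opening: 91.7
grasp_force: 0.0
```

Emit:
play_rows --moves '[{"dx": 0,"dy": 0,"dz": 0,"rx": 0,"ry": 0,"rz": 0,"gripper": 1},{"dx": 0,"dy": 0,"dz": 0,"rx": 0,"ry": 0,"rz": 0,"gripper": 1},{"dx": 0,"dy": 0,"dz": 0,"rx": 0,"ry": 0,"rz": 0,"gripper": 1},{"dx": 0,"dy": 0,"dz": 0,"rx": 0,"ry": 0,"rz": 0,"gripper": 1},{"dx": 0,"dy": 0,"dz": 0,"rx": 0,"ry": 0,"rz": 0,"gripper": 1}]' --squeeze 20

```text
time_s: 4.4
tcp_pos: [454.7, 250.1, 17.4]
tool_rot: [[-0.263, 0.965, 0.001], [0.965, 0.263, -0.0], [-0.0, 0.001, -1.0]]
ft_force: [-1.2, -0.3, 7.1]
opening: 61.9
grasp_force: 19.9
```

Emit:
play_rows --moves '[{"dx": 0,"dy": 0,"dz": -0.03,"rx": 0,"ry": 0,"rz": 0,"gripper": 1},{"dx": 0,"dy": 0,"dz": -0.07,"rx": 0,"ry": 0,"rz": 0,"gripper": 1},{"dx": 0,"dy": 0,"dz": -0.11,"rx": 0,"ry": 0,"rz": 0,"gripper": 1},{"dx": 0,"dy": 0,"dz": -0.11,"rx": 0,"ry": 0,"rz": 0,"gripper": 1}]'

```text
time_s: 4.9
tcp_pos: [455.7, 250.9, 129.0]
tool_rot: [[-0.262, 0.965, 0.005], [0.965, 0.262, 0.002], [0.001, 0.005, -1.0]]
ft_force: [0.4, 0.9, -1.1]
opening: 62.2
grasp_force: 19.9
```

Emit:
play_rows --moves '[{"dx": -0.04,"dy": -0.013,"dz": 0,"rx": 0,"ry": 0,"rz": -0.15,"gripper": 1},{"dx": -0.09,"dy": -0.03,"dz": 0,"rx": 0,"ry": 0,"rz": -0.32,"gripper": 1},{"dx": -0.14,"dy": -0.047,"dz": 0,"rx": 0,"ry": 0,"rz": -0.49,"gripper": 1},{"dx": -0.19,"dy": -0.063,"dz": 0,"rx": 0,"ry": 0,"rz": -0.66,"gripper": 1},{"dx": -0.23,"dy": -0.077,"dz": 0,"rx": 0,"ry": 0,"rz": -0.8,"gripper": 1}]'

```text
time_s: 5.52
tcp_pos: [438.9, 5.4, 125.2]
tool_rot: [[-0.877, 0.481, -0.002], [0.481, 0.877, -0.0], [0.002, -0.001, -1.0]]
ft_force: [0.4, 0.4, -1.5]
opening: 61.9
grasp_force: 19.9
```

Emit:
play_rows --moves '[{"dx": 0,"dy": 0,"dz": 0,"rx": 0,"ry": 0,"rz": -0.15,"gripper": 1},{"dx": 0,"dy": 0,"dz": 0,"rx": 0,"ry": 0,"rz": -0.3,"gripper": 1},{"dx": 0,"dy": 0,"dz": 0,"rx": 0,"ry": 0,"rz": -0.45,"gripper": 1},{"dx": 0,"dy": 0,"dz": 0,"rx": 0,"ry": 0,"rz": -0.51,"gripper": 1},{"dx": 0,"dy": 0,"dz": 0,"rx": 0,"ry": 0,"rz": -0.51,"gripper": 1}]'

```text
time_s: 6.15
tcp_pos: [439.3, 7.7, 125.4]
tool_rot: [[-1.0, -0.004, -0.002], [-0.004, 1.0, 0.001], [0.002, 0.001, -1.0]]
ft_force: [-0.2, 1.2, -1.2]
opening: 62.2
grasp_force: 19.9
```

```bash
python3 - <<'E'
from h import *
plan(440,-15,13,180)
p=imaging.camera("wrist"); C=cal("wrist"); print(status.state()["opening"],status.state()["ft_force"])
cv2.imwrite("pics/w2.png",cv2.resize(p[:,:,::-1],(800,600)))
E
```

```text
t 6.15 d [-0.0009 -0.0228  0.1124] r [ 0.0009 -0.0022  0.0042] tcp [439.3   7.7 125.4] psi -179.76
61.94538648391767 [-0.44563062  0.09906823 -2.24963917]
```

View pics/w2.png

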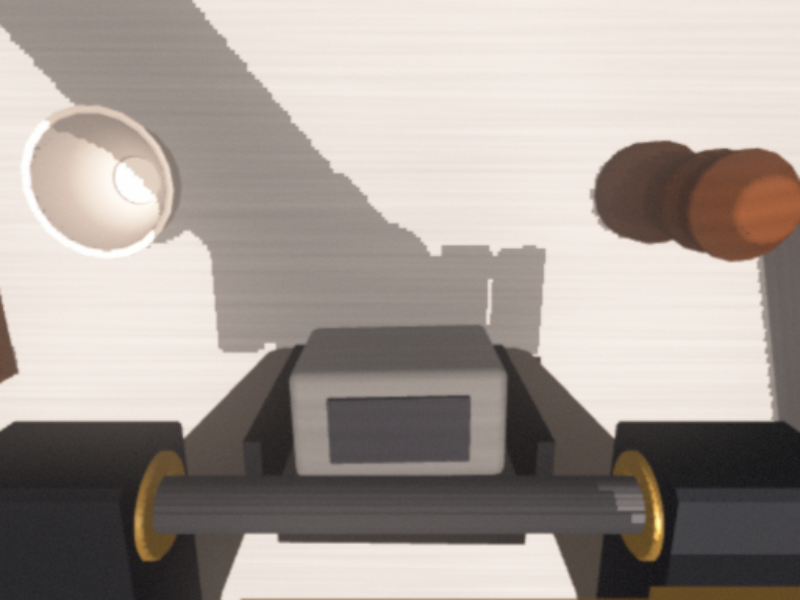

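The tin is held square in the fingers, with the ramekin rim at (98,181) and the mill base at about (648,192). Now lower it.

Emit:
play_rows --moves '[{"dx": -0.001,"dy": -0.023,"dz": 0.04,"rx": 0,"ry": 0,"rz": 0,"gripper": 1},{"dx": -0.001,"dy": -0.023,"dz": 0.08,"rx": 0,"ry": 0,"rz": 0,"gripper": 1},{"dx": -0.001,"dy": -0.023,"dz": 0.105,"rx": 0,"ry": 0,"rz": 0,"gripper": 1},{"dx": -0.001,"dy": -0.023,"dz": 0.111,"rx": 0,"ry": 0,"rz": 0,"gripper": 1},{"dx": -0.001,"dy": -0.023,"dz": 0.111,"rx": 0,"ry": 0,"rz": 0,"gripper": 1}]'

```text
time_s: 6.82
tcp_pos: [441.5, -14.8, 15.7]
tool_rot: [[-1.0, -0.005, -0.0], [-0.005, 1.0, 0.0], [0.0, 0.0, -1.0]]
ft_force: [0.3, 0.0, -1.8]
opening: 61.8
grasp_force: 19.9
```

```bash
python3 - <<'E'
from h import *
plan(440,-15,11,180); s=status.state(); print(s["ft_force"],s["opening"])
# ramekin, mill from w2
f=np.load("pics/w1c.npz")["K"]
c=imaging.get_calibration("wrist"); T=np.eye(4); T[:3,:3]=[[-1,-.004,-.002],[-.004,1,.001],[.002,.001,-1]]; T[:3,3]=[439.3,7.7,125.4]
W=np.linalg.inv(T@np.array(c["mount"])); C=(f,W[:3,:3],W[:3,3]); px=lambda q:(np.array(q)+.5)/1.5625-.5
print("ram",ray(C,px((98,181)),45),ray(C,px((137,181)),8),"mill",ray(C,px((648,192)),20), ray(C,px((745,205)),85))
E
```

```text
t 6.825 d [ 0.0015 -0.0002  0.0047] r [ 0.0002 -0.0001  0.0052] tcp [441.5 -14.8  15.7] psi -179.7
[ 0.31514239  0.02762198 -1.75690607] 61.812603200570074
ram [ 379.22423186 -130.26607403   45.        ] [ 380.96345607 -130.08316046    8.        ] mill [384.88632064 133.33069367  20.        ] [385.48675681 141.77562639  85.        ]
```

Ramekin is at about (380,-130) and the mill at about (385,138). I lower in 1.5 mm steps until contact.

Emit:
play_rows --moves '[{"dx": 0,"dy": 0,"dz": 0.0015,"rx": 0,"ry": 0,"rz": 0,"gripper": 1},{"dx": 0,"dy": 0,"dz": 0.003,"rx": 0,"ry": 0,"rz": 0,"gripper": 1},{"dx": 0,"dy": 0,"dz": 0.004,"rx": 0,"ry": 0,"rz": 0,"gripper": 1},{"dx": 0,"dy": 0,"dz": 0.004,"rx": 0,"ry": 0,"rz": 0,"gripper": 1}]'

```text
time_s: 7.32
tcp_pos: [441.5, -15.2, 11.7]
tool_rot: [[-1.0, -0.005, 0.0], [-0.005, 1.0, -0.0], [-0.0, -0.0, -1.0]]
ft_force: [0.2, -0.3, -1.7]
opening: 62.2
grasp_force: 19.9
```

Emit:
play_rows --moves '[{"dx": 0,"dy": 0,"dz": 0.001,"rx": 0,"ry": 0,"rz": 0,"gripper": 1},{"dx": 0,"dy": 0,"dz": 0.001,"rx": 0,"ry": 0,"rz": 0,"gripper": 1}]'

```text
time_s: 7.58
tcp_pos: [441.6, -15.2, 11.4]
tool_rot: [[-1.0, -0.005, 0.0], [-0.005, 1.0, -0.001], [-0.0, -0.001, -1.0]]
ft_force: [-3.5, -1.9, 11.3]
opening: 62.0
grasp_force: 19.9
```

Emit:
play_rows --moves '[{"dx": 0,"dy": 0,"dz": 0.001,"rx": 0,"ry": 0,"rz": 0,"gripper": 1},{"dx": 0,"dy": 0,"dz": 0.001,"rx": 0,"ry": 0,"rz": 0,"gripper": 1}]'

```text
time_s: 7.82
tcp_pos: [441.6, -15.2, 11.2]
tool_rot: [[-1.0, -0.006, 0.0], [-0.006, 1.0, -0.003], [-0.0, -0.003, -1.0]]
ft_force: [-6.1, -2.1, 23.1]
opening: 62.2
grasp_force: 19.9
```

Emit:
play_rows --moves '[{"dx": 0,"dy": 0,"dz": -0.001,"rx": 0,"ry": 0,"rz": 0,"gripper": -1},{"dx": 0,"dy": 0,"dz": -0.001,"rx": 0,"ry": 0,"rz": 0,"gripper": -1},{"dx": 0,"dy": 0,"dz": -0.001,"rx": 0,"ry": 0,"rz": 0,"gripper": -1},{"dx": 0,"dy": 0,"dz": -0.001,"rx": 0,"ry": 0,"rz": 0,"gripper": -1},{"dx": 0,"dy": 0,"dz": -0.001,"rx": 0,"ry": 0,"rz": 0,"gripper": -1}]'

```text
time_s: 8.45
tcp_pos: [441.4, -15.1, 10.5]
tool_rot: [[-1.0, -0.005, -0.0], [-0.005, 1.0, 0.0], [0.0, 0.0, -1.0]]
ft_force: [0.1, 0.1, 0.1]
opening: 91.8
grasp_force: 0.0
```

Emit:
play_rows --moves '[{"dx": 0,"dy": 0,"dz": -0.03,"rx": 0,"ry": 0,"rz": 0,"gripper": -1},{"dx": 0,"dy": 0,"dz": -0.07,"rx": 0,"ry": 0,"rz": 0,"gripper": -1},{"dx": 0,"dy": 0,"dz": -0.11,"rx": 0,"ry": 0,"rz": 0,"gripper": -1},{"dx": 0,"dy": 0,"dz": -0.12,"rx": 0,"ry": 0,"rz": 0,"gripper": -1}]'

```text
time_s: 8.95
tcp_pos: [442.5, -15.2, 132.3]
tool_rot: [[-1.0, -0.005, 0.003], [-0.005, 1.0, -0.001], [-0.003, -0.001, -1.0]]
ft_force: [-0.3, -0.1, -0.5]
opening: 91.7
grasp_force: 0.0
```

Emit:
play_rows --moves '[{"dx": 0,"dy": 0,"dz": 0,"rx": 0,"ry": 0,"rz": 0.18,"gripper": -1},{"dx": 0,"dy": 0,"dz": 0,"rx": 0,"ry": 0,"rz": 0.36,"gripper": -1},{"dx": 0,"dy": 0,"dz": 0,"rx": 0,"ry": 0,"rz": 0.54,"gripper": -1},{"dx": 0,"dy": 0,"dz": 0,"rx": 0,"ry": 0,"rz": 0.72,"gripper": -1},{"dx": 0,"dy": 0,"dz": 0,"rx": 0,"ry": 0,"rz": 0.9,"gripper": -1}]'

```text
time_s: 9.57
tcp_pos: [440.7, -15.3, 129.7]
tool_rot: [[-0.621, 0.784, -0.002], [0.784, 0.621, -0.0], [0.001, -0.001, -1.0]]
ft_force: [-0.6, 0.2, -0.1]
opening: 91.8
grasp_force: 0.0
```

Emit:
play_rows --moves '[{"dx": 0,"dy": 0,"dz": 0,"rx": 0,"ry": 0,"rz": 0.18,"gripper": -1},{"dx": 0,"dy": 0,"dz": 0,"rx": 0,"ry": 0,"rz": 0.36,"gripper": -1},{"dx": 0,"dy": 0,"dz": 0,"rx": 0,"ry": 0,"rz": 0.54,"gripper": -1},{"dx": 0,"dy": 0,"dz": 0,"rx": 0,"ry": 0,"rz": 0.67,"gripper": -1},{"dx": 0,"dy": 0,"dz": 0,"rx": 0,"ry": 0,"rz": 0.67,"gripper": -1}]'

```text
time_s: 10.2
tcp_pos: [440.8, -15.2, 129.9]
tool_rot: [[-0.008, 1.0, -0.001], [1.0, 0.008, -0.0], [-0.0, -0.001, -1.0]]
ft_force: [0.5, 0.1, 0.0]
opening: 92.1
grasp_force: 0.0
```

```bash
python3 - <<'E'
from h import *
plan(441.6,-15.2,14,90)
p=imaging.camera("wrist"); C=cal("wrist"); np.savez("pics/w3c.npz",K=C[0],R=C[1],t=C[2])
print(proj(C,[[441.6+17,-15.2+31,46],[441.6-17,-15.2+31,46],[441.6-17,-15.2-31,46],[441.6+17,-15.2-31,46]])*1.5625)
cv2.imwrite("pics/w3.png",cv2.resize(p[:,:,::-1],(800,600)))
E
```

```text
t 10.2 d [0.     0.0009 0.1159] r [-0.0013  0.0005  0.0076] tcp [440.8 -15.2 129.9] psi 90.44
[[436.80368495 242.04321749]
 [365.57574462 241.43517524]
 [366.47427055 362.75021186]
 [433.5122532  363.30873866]]
```

View pics/w3.png

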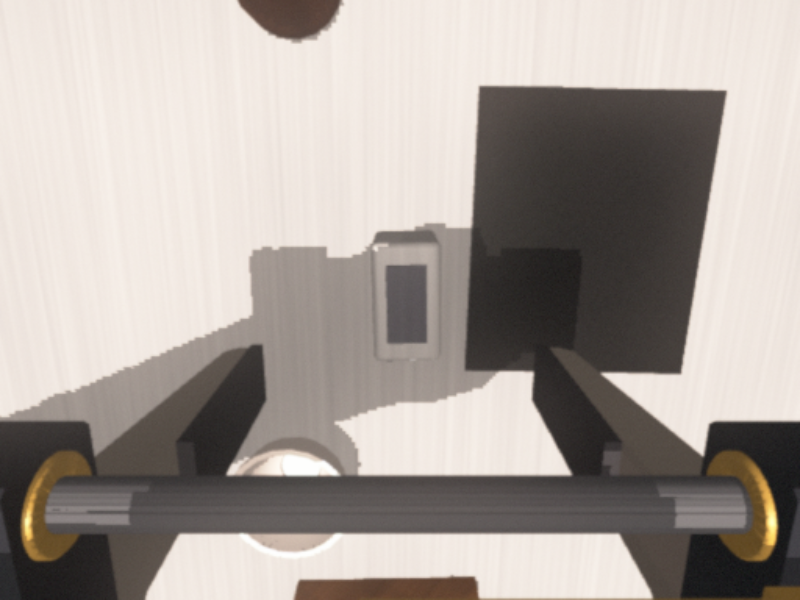

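The tin stands upright at (373..440, 238..361), about 2 mm in +x of where I predicted. The mat corners are (481,87), (725,92), (466,370) and (681,373). Now I grip the flat faces.

Emit:
play_rows --moves '[{"dx": 0.001,"dy": 0.002,"dz": 0.04,"rx": 0,"ry": 0,"rz": 0,"gripper": -1},{"dx": 0.001,"dy": 0.002,"dz": 0.08,"rx": 0,"ry": 0,"rz": 0,"gripper": -1},{"dx": 0.001,"dy": 0.002,"dz": 0.105,"rx": 0,"ry": 0,"rz": 0,"gripper": -1},{"dx": 0.001,"dy": 0.002,"dz": 0.116,"rx": 0,"ry": 0,"rz": 0,"gripper": -1},{"dx": 0.001,"dy": 0.002,"dz": 0.116,"rx": 0,"ry": 0,"rz": 0,"gripper": -1}]'

```text
time_s: 10.88
tcp_pos: [443.1, -13.9, 14.2]
tool_rot: [[-0.007, 1.0, -0.001], [1.0, 0.007, 0.0], [0.0, -0.001, -1.0]]
ft_force: [-0.1, -0.3, -0.0]
opening: 91.6
grasp_force: 0.0
```

Emit:
play_rows --moves '[{"dx": 0,"dy": 0,"dz": 0,"rx": 0,"ry": 0,"rz": 0,"gripper": 1},{"dx": 0,"dy": 0,"dz": 0,"rx": 0,"ry": 0,"rz": 0,"gripper": 1},{"dx": 0,"dy": 0,"dz": 0,"rx": 0,"ry": 0,"rz": 0,"gripper": 1},{"dx": 0,"dy": 0,"dz": 0,"rx": 0,"ry": 0,"rz": 0,"gripper": 1},{"dx": 0,"dy": 0,"dz": 0,"rx": 0,"ry": 0,"rz": 0,"gripper": 1}]' --squeeze 20

```text
time_s: 11.5
tcp_pos: [443.4, -14.2, 14.7]
tool_rot: [[-0.006, 1.0, 0.0], [1.0, 0.006, -0.0], [-0.0, 0.0, -1.0]]
ft_force: [-0.4, 0.2, -0.4]
opening: 43.9
grasp_force: 0.0
```

```bash
python3 - <<'E'
from h import *
d=np.load("pics/w3c.npz"); C=(d["K"],d["R"],d["t"]); px=lambda l:(np.array(l,float)+.5)/1.5625-.5
print("mat",fitpts([(C,[[-65,80,1],[65,80,1],[-65,-80,1],[65,-80,1]],px([(481,87),(725,92),(466,370),(681,373)]))],[545,10,0.]))
plan(434.5,-294,150,93.4); s=status.state(); print(s["opening"],s["grasp_force"])
E
```

```text
mat (array([ 5.46289112e+02,  1.02619102e+01, -7.66858713e-03]), [[0.9, 0.3], [1.9, 0.8], [0.7, 0.8], [0.3, 1.0]])
t 11.5 d [-0.2798 -0.0106 -0.1353] r [ 0.0001  0.0002 -0.0534] tcp [443.4 -14.2  14.7] psi 90.34
43.90641266942459 0.0
```

Emit:
play_rows --moves '[{"dx": 0,"dy": 0,"dz": 0,"rx": 0,"ry": 0,"rz": 0,"gripper": 1},{"dx": 0,"dy": 0,"dz": 0,"rx": 0,"ry": 0,"rz": 0,"gripper": 1},{"dx": 0,"dy": 0,"dz": 0,"rx": 0,"ry": 0,"rz": 0,"gripper": 1},{"dx": 0,"dy": 0,"dz": 0,"rx": 0,"ry": 0,"rz": 0,"gripper": 1}]'

```text
time_s: 12.0
tcp_pos: [443.6, -14.1, 14.6]
tool_rot: [[-0.006, 1.0, 0.0], [1.0, 0.006, -0.0], [-0.0, 0.0, -1.0]]
ft_force: [0.7, -0.4, 0.6]
opening: 34.0
grasp_force: 19.9
```

Emit:
play_rows --moves '[{"dx": 0,"dy": 0,"dz": -0.02,"rx": 0,"ry": 0,"rz": 0,"gripper": 1},{"dx": 0,"dy": 0,"dz": -0.06,"rx": 0,"ry": 0,"rz": 0,"gripper": 1},{"dx": 0,"dy": 0,"dz": -0.1,"rx": 0,"ry": 0,"rz": 0,"gripper": 1},{"dx": 0,"dy": 0,"dz": -0.14,"rx": 0,"ry": 0,"rz": 0,"gripper": 1},{"dx": 0,"dy": 0,"dz": -0.14,"rx": 0,"ry": 0,"rz": 0,"gripper": 1}]'

```text
time_s: 12.62
tcp_pos: [444.8, -14.3, 156.6]
tool_rot: [[-0.005, 1.0, 0.005], [1.0, 0.005, -0.002], [-0.002, 0.005, -1.0]]
ft_force: [-2.1, 0.8, -2.3]
opening: 33.8
grasp_force: 19.9
```

Emit:
play_rows --moves '[{"dx": -0.03,"dy": -0.001,"dz": 0,"rx": 0,"ry": 0,"rz": -0.01,"gripper": 1},{"dx": -0.07,"dy": -0.003,"dz": 0,"rx": 0,"ry": 0,"rz": -0.02,"gripper": 1},{"dx": -0.11,"dy": -0.005,"dz": 0,"rx": 0,"ry": 0,"rz": -0.03,"gripper": 1},{"dx": -0.15,"dy": -0.007,"dz": 0,"rx": 0,"ry": 0,"rz": -0.04,"gripper": 1},{"dx": -0.19,"dy": -0.009,"dz": 0,"rx": 0,"ry": 0,"rz": -0.053,"gripper": 1}]'

```text
time_s: 13.25
tcp_pos: [434.0, -205.0, 152.8]
tool_rot: [[-0.059, 0.998, -0.003], [0.998, 0.059, 0.001], [0.002, -0.003, -1.0]]
ft_force: [1.1, 0.5, -2.2]
opening: 34.0
grasp_force: 19.9
```

Emit:
play_rows --moves '[{"dx": -0.04,"dy": -0.007,"dz": 0,"rx": 0,"ry": 0,"rz": 0,"gripper": 1},{"dx": -0.08,"dy": -0.009,"dz": 0,"rx": 0,"ry": 0,"rz": 0,"gripper": 1},{"dx": -0.12,"dy": -0.01,"dz": 0,"rx": 0,"ry": 0,"rz": 0,"gripper": 1},{"dx": -0.135,"dy": -0.01,"dz": 0,"rx": 0,"ry": 0,"rz": 0,"gripper": 1},{"dx": -0.135,"dy": -0.01,"dz": 0,"rx": 0,"ry": 0,"rz": 0,"gripper": 1}]'

```text
time_s: 13.88
tcp_pos: [432.8, -339.0, 153.1]
tool_rot: [[-0.058, 0.998, -0.002], [0.998, 0.058, 0.002], [0.002, -0.002, -1.0]]
ft_force: [-0.1, -0.3, -2.4]
opening: 34.0
grasp_force: 19.9
```

```bash
python3 - <<'E'
from h import *
plan(434.5,-294,155,93.4); s=status.state(); print(s["opening"],s["grasp_force"])
p=imaging.camera("wrist"); np.save("pics/w4.npy",p); C=cal("wrist"); np.savez("pics/w4c.npz",K=C[0],R=C[1],t=C[2])
cv2.imwrite("pics/w4.png",cv2.resize(p[:,:,::-1],(800,600),interpolation=cv2.INTER_CUBIC))
E
```

```text
t 13.875 d [ 0.0449  0.0043 -0.0018] r [-0.0016 -0.0022 -0.0014] tcp [ 432.8 -339.   153.1] psi 93.32
33.998857056350985 19.944212436676025
```

View pics/w4.png

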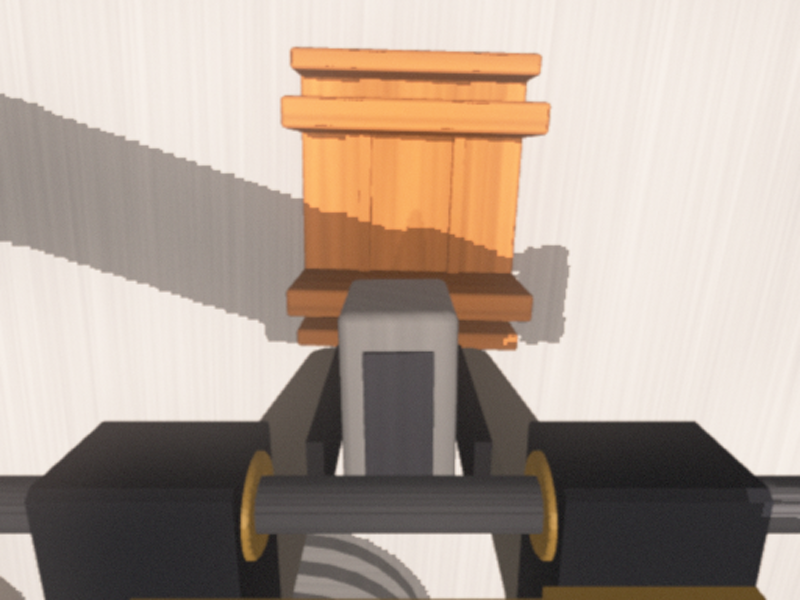

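The caddy is seen from above, turned about 1° clockwise. The +y inner wall top is at (282,97)–(549,103) and the −y inner wall top at (288,290)–(532,295). The plates are behind the gripper at (350,570).

```bash
python3 - <<'E'
from h import *
d=np.load("pics/w4c.npz"); C=(d["K"],d["R"],d["t"]); px=lambda l:(np.array(l,float)+.5)/1.5625-.5
rows=[(75,50,(291,48),(541,54)),(51,74,(282,97),(549,103)),(37,74,(282,126),(549,133)),(-37,74,(288,290),(532,295)),(-51,74,(288,313),(532,319)),(-75,50,(298,342),(517,348))]
M=[[x,y,z] for y,z,a,b in rows for x in(-60,60)]; q=px([u for r in rows for u in r[2:]])
p,r=fitpts([(C,M,q)],[434,-294,.058]); print("caddy",p,np.degrees(p[2]),r)
print("plates edge",ray(C,px((350,535)),0),ray(C,px((350,535)),60))
# tin: centre along tool x from its top face far edge (320) 
plan(p[0],p[1]+1,100,90+np.degrees(p[2]))
T=status.state()
print("tin top far edge", ray(C,px((398,322)),T["tcp_pos"][2]+46-14.5))
E
```

```text
caddy [ 4.36676029e+02 -2.92879579e+02  3.64975445e-02] 2.091155264287746 [[1.3, 1.5], [1.8, 1.3], [1.6, 1.7], [2.6, 1.3], [0.9, 1.1], [0.6, 0.8], [1.5, 0.6], [2.1, 0.1], [0.9, 2.6], [0.5, 2.3], [0.7, 2.8], [0.8, 2.1]]
plates edge [ 409.49121842 -528.48631203    0.        ] [ 413.07259184 -479.85347077   60.        ]
t 13.925 d [0.0455 0.0063 0.0536] r [-0.0013 -0.0022  0.0234] tcp [ 433.2 -337.8  153.5] psi 93.43
tin top far edge [ 431.03839494 -310.19296255  185.00925256]
```

Emit:
play_rows --moves '[{"dx": 0.023,"dy": 0.003,"dz": 0,"rx": 0,"ry": 0,"rz": 0.01,"gripper": 1},{"dx": 0.045,"dy": 0.005,"dz": 0,"rx": 0,"ry": 0,"rz": 0.02,"gripper": 1},{"dx": 0.045,"dy": 0.005,"dz": 0,"rx": 0,"ry": 0,"rz": 0.02,"gripper": 1},{"dx": 0.045,"dy": 0.005,"dz": 0.03,"rx": 0,"ry": 0,"rz": 0.02,"gripper": 1},{"dx": 0.045,"dy": 0.005,"dz": 0.04,"rx": 0,"ry": 0,"rz": 0.02,"gripper": 1}]'

```text
time_s: 14.55
tcp_pos: [434.8, -293.8, 113.3]
tool_rot: [[-0.04, 0.999, -0.002], [0.999, 0.04, 0.001], [0.001, -0.002, -1.0]]
ft_force: [0.7, -0.2, -1.5]
opening: 34.1
grasp_force: 19.9
```

```bash
python3 - <<'E'
from h import *
plan(436.3,-292.5,36.5,92.3); s=status.state(); print(s["ft_force"])
E
```

```text
t 14.55 d [0.0012 0.0017 0.0768] r [-0.0023 -0.0012 -0.0006] tcp [ 434.8 -293.8  113.3] psi 92.27
[ 0.65774117 -0.24054187 -1.51425546]
```

Emit:
play_rows --moves '[{"dx": 0.001,"dy": 0.001,"dz": 0.02,"rx": 0,"ry": 0,"rz": 0,"gripper": 1},{"dx": 0.001,"dy": 0.001,"dz": 0.045,"rx": 0,"ry": 0,"rz": 0,"gripper": 1},{"dx": 0.001,"dy": 0.001,"dz": 0.06,"rx": 0,"ry": 0,"rz": 0,"gripper": 1},{"dx": 0.001,"dy": 0.001,"dz": 0.065,"rx": 0,"ry": 0,"rz": 0,"gripper": 1},{"dx": 0.001,"dy": 0.001,"dz": 0.065,"rx": 0,"ry": 0,"rz": 0,"gripper": 1}]'

```text
time_s: 15.18
tcp_pos: [437.0, -293.2, 49.6]
tool_rot: [[-0.039, 0.999, 0.0], [0.999, 0.039, 0.0], [0.0, 0.0, -1.0]]
ft_force: [0.3, 0.3, -2.2]
opening: 33.9
grasp_force: 19.9
```

Emit:
play_rows --moves '[{"dx": 0,"dy": 0,"dz": 0.003,"rx": 0,"ry": 0,"rz": 0,"gripper": 1},{"dx": 0,"dy": 0,"dz": 0.006,"rx": 0,"ry": 0,"rz": 0,"gripper": 1},{"dx": 0,"dy": 0,"dz": 0.009,"rx": 0,"ry": 0,"rz": 0,"gripper": 1},{"dx": 0,"dy": 0,"dz": 0.01,"rx": 0,"ry": 0,"rz": 0,"gripper": 1},{"dx": 0,"dy": 0,"dz": 0.01,"rx": 0,"ry": 0,"rz": 0,"gripper": 1}]'

```text
time_s: 15.8
tcp_pos: [436.8, -293.2, 39.5]
tool_rot: [[-0.039, 0.999, -0.0], [0.999, 0.039, 0.0], [0.0, -0.0, -1.0]]
ft_force: [0.1, -0.7, -2.1]
opening: 33.5
grasp_force: 19.9
```

Emit:
play_rows --moves '[{"dx": 0,"dy": 0,"dz": 0.001,"rx": 0,"ry": 0,"rz": 0,"gripper": 1},{"dx": 0,"dy": 0,"dz": 0.002,"rx": 0,"ry": 0,"rz": 0,"gripper": 1},{"dx": 0,"dy": 0,"dz": 0.0025,"rx": 0,"ry": 0,"rz": 0,"gripper": 1},{"dx": 0,"dy": 0,"dz": 0.0025,"rx": 0,"ry": 0,"rz": 0,"gripper": 1}]'

```text
time_s: 16.3
tcp_pos: [436.8, -293.2, 37.0]
tool_rot: [[-0.039, 0.999, -0.0], [0.999, 0.039, 0.0], [0.0, -0.0, -1.0]]
ft_force: [0.1, 0.4, -1.5]
opening: 33.8
grasp_force: 19.9
```

Emit:
play_rows --moves '[{"dx": 0,"dy": 0,"dz": 0.0005,"rx": 0,"ry": 0,"rz": 0,"gripper": 1},{"dx": 0,"dy": 0,"dz": 0.0005,"rx": 0,"ry": 0,"rz": 0,"gripper": 1}]'

```text
time_s: 16.55
tcp_pos: [436.8, -293.3, 36.6]
tool_rot: [[-0.039, 0.999, 0.0], [0.999, 0.039, -0.0], [-0.0, 0.0, -1.0]]
ft_force: [-0.8, 0.2, -1.0]
opening: 33.9
grasp_force: 19.9
```

Emit:
play_rows --moves '[{"dx": 0,"dy": 0,"dz": 0.0005,"rx": 0,"ry": 0,"rz": 0,"gripper": 1},{"dx": 0,"dy": 0,"dz": 0.0005,"rx": 0,"ry": 0,"rz": 0,"gripper": -0.2},{"dx": 0,"dy": 0,"dz": 0,"rx": 0,"ry": 0,"rz": 0,"gripper": -0.2},{"dx": 0,"dy": 0,"dz": 0,"rx": 0,"ry": 0,"rz": 0,"gripper": -0.2},{"dx": 0,"dy": 0,"dz": 0,"rx": 0,"ry": 0,"rz": 0,"gripper": -0.2}]'

```text
time_s: 17.18
tcp_pos: [436.8, -293.3, 36.6]
tool_rot: [[-0.039, 0.999, 0.0], [0.999, 0.039, -0.0], [-0.0, 0.0, -1.0]]
ft_force: [0.1, -0.6, 0.2]
opening: 55.2
grasp_force: 0.0
```

Emit:
play_rows --moves '[{"dx": 0,"dy": 0,"dz": 0,"rx": 0,"ry": 0,"rz": 0,"gripper": -0.2},{"dx": 0,"dy": 0,"dz": 0,"rx": 0,"ry": 0,"rz": 0,"gripper": -0.2},{"dx": 0,"dy": 0,"dz": -0.02,"rx": 0,"ry": 0,"rz": 0,"gripper": -0.2},{"dx": 0,"dy": 0,"dz": -0.07,"rx": 0,"ry": 0,"rz": 0,"gripper": -0.2},{"dx": 0,"dy": 0,"dz": -0.12,"rx": 0,"ry": 0,"rz": 0,"gripper": -0.2}]'

```text
time_s: 17.8
tcp_pos: [436.9, -292.9, 159.0]
tool_rot: [[-0.039, 0.999, 0.0], [0.999, 0.039, 0.0], [0.0, 0.0, -1.0]]
ft_force: [0.7, -0.2, -0.3]
opening: 54.8
grasp_force: 0.0
```

Emit:
play_rows --moves '[{"dx": -0.03,"dy": 0,"dz": 0,"rx": 0,"ry": 0,"rz": 0,"gripper": -0.2},{"dx": -0.065,"dy": 0,"dz": 0,"rx": 0,"ry": 0,"rz": 0,"gripper": -0.2},{"dx": -0.065,"dy": 0,"dz": 0,"rx": 0,"ry": 0,"rz": 0,"gripper": -0.2},{"dx": -0.065,"dy": 0,"dz": 0,"rx": 0,"ry": 0,"rz": 0,"gripper": -0.2}]'

```text
time_s: 18.3
tcp_pos: [439.5, -357.4, 157.3]
tool_rot: [[-0.039, 0.999, 0.0], [0.999, 0.039, 0.0], [0.0, 0.0, -1.0]]
ft_force: [0.5, -0.1, 0.7]
opening: 55.1
grasp_force: 0.0
```

```bash
python3 - <<'E'
from h import *
plan(360,-293,150,180); s=status.state(); print(s["opening"])
p=imaging.camera("wrist"); np.save("pics/w5.npy",p); C=cal("wrist"); np.savez("pics/w5c.npz",K=C[0],R=C[1],t=C[2])
cv2.imwrite("pics/w5.png",cv2.resize(p[:,:,::-1],(800,600),interpolation=cv2.INTER_CUBIC))
E
```

```text
t 18.3 d [ 0.0675 -0.0769  0.0073] r [ 5.0000e-04  2.0000e-04 -1.5313e+00] tcp [ 439.5 -357.4  157.3] psi 92.26
55.06005313235858
```

View pics/w5.png

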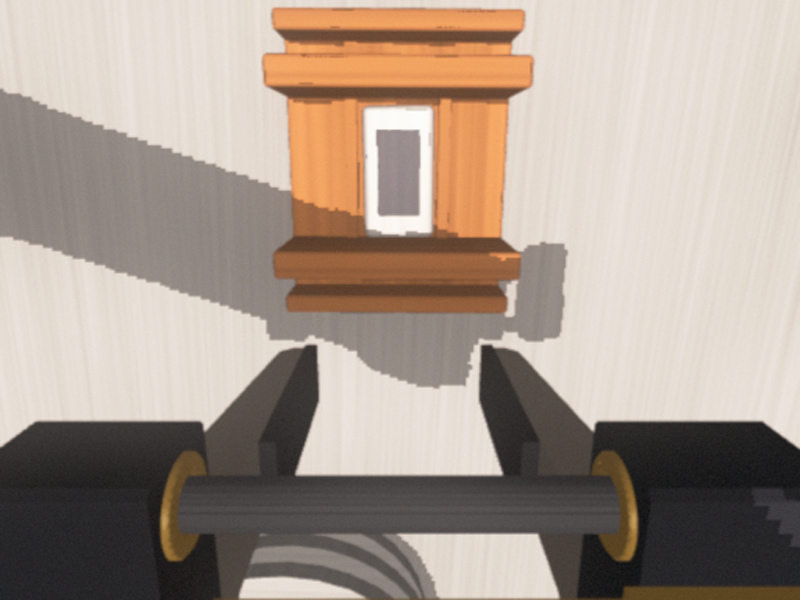

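The tin stands in the middle of the pocket and square: tin at (364..432, 106..236), ribs at 359 and 440. The wall tops are level in this view, so the caddy yaw is 2.3°. I go behind the −x face with the fingers spread for a two-point push.

Emit:
play_rows --moves '[{"dx": 0.02,"dy": -0.025,"dz": 0,"rx": 0,"ry": 0,"rz": 0.17,"gripper": -1},{"dx": 0.04,"dy": -0.05,"dz": 0,"rx": 0,"ry": 0,"rz": 0.34,"gripper": -1},{"dx": 0.06,"dy": -0.075,"dz": 0,"rx": 0,"ry": 0,"rz": 0.51,"gripper": -1},{"dx": 0.068,"dy": -0.092,"dz": 0,"rx": 0,"ry": 0,"rz": 0.68,"gripper": -1},{"dx": 0.068,"dy": -0.092,"dz": 0,"rx": 0,"ry": 0,"rz": 0.85,"gripper": -1}]'

```text
time_s: 18.98
tcp_pos: [343.6, -292.2, 156.9]
tool_rot: [[0.728, 0.686, -0.001], [0.686, -0.728, -0.0], [-0.001, -0.001, -1.0]]
ft_force: [-0.1, -0.1, -0.1]
opening: 91.7
grasp_force: 0.0
```

Emit:
play_rows --moves '[{"dx": 0,"dy": 0,"dz": 0,"rx": 0,"ry": 0,"rz": 0.17,"gripper": -1},{"dx": 0,"dy": 0,"dz": 0,"rx": 0,"ry": 0,"rz": 0.34,"gripper": -1},{"dx": 0,"dy": 0,"dz": 0,"rx": 0,"ry": 0,"rz": 0.51,"gripper": -1},{"dx": 0,"dy": 0,"dz": 0,"rx": 0,"ry": 0,"rz": 0.68,"gripper": -1},{"dx": 0,"dy": 0,"dz": 0,"rx": 0,"ry": 0,"rz": 0.72,"gripper": -1}]'

```text
time_s: 19.6
tcp_pos: [345.0, -292.5, 156.9]
tool_rot: [[0.999, 0.04, -0.0], [0.04, -0.999, 0.0], [-0.0, -0.0, -1.0]]
ft_force: [-0.1, 0.3, 0.4]
opening: 92.0
grasp_force: 0.0
```

```bash
python3 - <<'E'
from h import *
plan(347,-294,9,2.3); print(status.state()["joint_pos"])
E
```

```text
t 19.6 d [0.0019 0.0016 0.1479] r [-0.      0.     -0.0005] tcp [ 345.  -292.5  156.9] psi 2.27
[ 56.3979026   14.15922062 -22.90037992 120.40196958   7.50676104
  46.76238184 -58.76213209]
```

Emit:
play_rows --moves '[{"dx": 0,"dy": 0.002,"dz": 0.045,"rx": 0,"ry": 0,"rz": 0,"gripper": -1},{"dx": 0,"dy": 0.002,"dz": 0.09,"rx": 0,"ry": 0,"rz": 0,"gripper": -1},{"dx": 0,"dy": 0.002,"dz": 0.13,"rx": 0,"ry": 0,"rz": 0,"gripper": -1},{"dx": 0,"dy": 0.002,"dz": 0.146,"rx": 0,"ry": 0,"rz": 0,"gripper": -1},{"dx": 0,"dy": 0.002,"dz": 0.146,"rx": 0,"ry": 0,"rz": 0,"gripper": -1}]'

```text
time_s: 20.23
tcp_pos: [344.9, -295.0, 10.4]
tool_rot: [[0.999, 0.041, -0.001], [0.041, -0.999, 0.001], [-0.001, -0.001, -1.0]]
ft_force: [-0.5, -0.4, 0.7]
opening: 92.1
grasp_force: 0.0
```

Emit:
play_rows --moves '[{"dx": 0.006,"dy": 0,"dz": 0,"rx": 0,"ry": 0,"rz": 0,"gripper": -1},{"dx": 0.012,"dy": 0,"dz": 0,"rx": 0,"ry": 0,"rz": 0,"gripper": -1},{"dx": 0.017,"dy": 0,"dz": 0,"rx": 0,"ry": 0,"rz": 0,"gripper": -1},{"dx": 0.021,"dy": 0,"dz": 0,"rx": 0,"ry": 0,"rz": 0,"gripper": -1},{"dx": 0.025,"dy": 0,"dz": 0,"rx": 0,"ry": 0,"rz": 0,"gripper": -1}]'

```text
time_s: 20.85
tcp_pos: [367.3, -295.4, 10.6]
tool_rot: [[0.999, 0.037, -0.005], [0.037, -0.999, 0.0], [-0.005, -0.0, -1.0]]
ft_force: [-9.1, -0.9, 7.7]
opening: 91.8
grasp_force: 4.5
```

Emit:
play_rows --moves '[{"dx": 0.002,"dy": 0,"dz": 0,"rx": 0,"ry": 0,"rz": 0,"gripper": -1}]'

```text
time_s: 20.98
tcp_pos: [368.6, -295.2, 10.5]
tool_rot: [[0.999, 0.038, -0.006], [0.038, -0.999, 0.0], [-0.006, -0.001, -1.0]]
ft_force: [-9.9, -0.3, 8.2]
opening: 92.0
grasp_force: 5.3
```

Emit:
play_rows --moves '[{"dx": 0.003,"dy": 0,"dz": 0,"rx": 0,"ry": 0,"rz": 0,"gripper": -1}]'

```text
time_s: 21.1
tcp_pos: [371.0, -295.0, 10.4]
tool_rot: [[0.999, 0.037, -0.007], [0.037, -0.999, 0.001], [-0.007, -0.001, -1.0]]
ft_force: [-9.9, -1.2, 9.3]
opening: 91.9
grasp_force: 5.2
```

Emit:
play_rows --moves '[{"dx": 0.003,"dy": 0,"dz": 0,"rx": 0,"ry": 0,"rz": 0,"gripper": -1}]'

```text
time_s: 21.22
tcp_pos: [374.1, -294.9, 10.5]
tool_rot: [[0.999, 0.038, -0.007], [0.038, -0.999, 0.001], [-0.007, -0.001, -1.0]]
ft_force: [-9.3, -0.5, 8.3]
opening: 92.2
grasp_force: 5.2
```

Emit:
play_rows --moves '[{"dx": 0.004,"dy": 0,"dz": -0.0007,"rx": 0,"ry": 0,"rz": 0,"gripper": -1},{"dx": 0.008,"dy": 0,"dz": -0.001,"rx": 0,"ry": 0,"rz": 0,"gripper": -1}]'

```text
time_s: 21.48
tcp_pos: [385.0, -294.0, 11.2]
tool_rot: [[0.999, 0.039, -0.002], [0.039, -0.999, 0.001], [-0.002, -0.001, -1.0]]
ft_force: [-3.2, -0.3, -2.5]
opening: 92.2
grasp_force: 1.6
```

Emit:
play_rows --moves '[{"dx": 0.004,"dy": 0,"dz": 0,"rx": 0,"ry": 0,"rz": -0.005,"gripper": -1},{"dx": 0.008,"dy": 0,"dz": 0,"rx": 0,"ry": 0,"rz": 0.01,"gripper": -1}]'

```text
time_s: 21.72
tcp_pos: [394.0, -293.4, 11.3]
tool_rot: [[1.0, 0.03, -0.0], [0.03, -1.0, 0.001], [-0.0, -0.001, -1.0]]
ft_force: [-2.2, 0.7, -2.3]
opening: 92.1
grasp_force: 1.3
```

Emit:
play_rows --moves '[{"dx": 0.008,"dy": 0,"dz": 0,"rx": 0,"ry": 0,"rz": 0.005,"gripper": -1},{"dx": 0.016,"dy": 0,"dz": 0,"rx": 0,"ry": 0,"rz": 0.01,"gripper": -1},{"dx": 0.024,"dy": 0,"dz": 0,"rx": 0,"ry": 0,"rz": 0.015,"gripper": -1},{"dx": 0.032,"dy": 0,"dz": 0,"rx": 0,"ry": 0,"rz": 0.02,"gripper": -1},{"dx": 0.04,"dy": 0,"dz": 0,"rx": 0,"ry": 0,"rz": 0.025,"gripper": -1}]'

```text
time_s: 22.35
tcp_pos: [434.3, -292.6, 11.5]
tool_rot: [[1.0, 0.004, -0.0], [0.004, -1.0, 0.0], [-0.0, -0.0, -1.0]]
ft_force: [-3.2, 0.2, -1.8]
opening: 91.8
grasp_force: 1.5
```

Emit:
play_rows --moves '[{"dx": 0.008,"dy": 0,"dz": 0,"rx": 0,"ry": 0,"rz": 0.005,"gripper": -1},{"dx": 0.016,"dy": 0,"dz": 0,"rx": 0,"ry": 0,"rz": 0.01,"gripper": -1},{"dx": 0.024,"dy": 0,"dz": 0,"rx": 0,"ry": 0,"rz": 0.012,"gripper": -1},{"dx": 0.032,"dy": 0,"dz": 0,"rx": 0,"ry": 0,"rz": 0.012,"gripper": -1},{"dx": 0.036,"dy": 0,"dz": 0,"rx": 0,"ry": 0,"rz": 0.012,"gripper": -1}]'

```text
time_s: 22.98
tcp_pos: [470.2, -292.5, 11.6]
tool_rot: [[1.0, -0.007, -0.0], [-0.007, -1.0, -0.0], [-0.0, 0.0, -1.0]]
ft_force: [-5.0, 0.5, 1.9]
opening: 91.6
grasp_force: 2.5
```

```bash
python3 - <<'E'
from h import *
plan(476.3,-293,11,-.4); print(status.state()["ft_force"])
E
```

```text
t 22.975 d [0.0061 0.0004 0.0006] r [ 0.0001  0.0001 -0.0001] tcp [ 470.2 -292.5   11.6] psi -0.41
[-4.97149044  0.45885559  1.91321486]
```

Emit:
play_rows --moves '[{"dx": 0.006,"dy": 0,"dz": 0,"rx": 0,"ry": 0,"rz": 0,"gripper": -1},{"dx": 0.006,"dy": 0,"dz": 0,"rx": 0,"ry": 0,"rz": 0,"gripper": -1},{"dx": 0,"dy": 0,"dz": 0,"rx": 0,"ry": 0,"rz": 0,"gripper": -1},{"dx": -0.012,"dy": 0,"dz": 0,"rx": 0,"ry": 0,"rz": 0,"gripper": -1},{"dx": -0.012,"dy": 0,"dz": 0,"rx": 0,"ry": 0,"rz": 0,"gripper": -1}]'

```text
time_s: 23.6
tcp_pos: [456.5, -292.7, 11.7]
tool_rot: [[1.0, -0.008, -0.001], [-0.008, -1.0, -0.0], [-0.001, 0.0, -1.0]]
ft_force: [0.1, -0.1, -0.5]
opening: 91.9
grasp_force: 0.0
```

Emit:
play_rows --moves '[{"dx": 0,"dy": 0,"dz": -0.05,"rx": 0,"ry": 0,"rz": 0,"gripper": -1},{"dx": 0,"dy": 0,"dz": -0.1,"rx": 0,"ry": 0,"rz": 0,"gripper": -1},{"dx": 0,"dy": 0,"dz": -0.15,"rx": 0,"ry": 0,"rz": 0,"gripper": -1},{"dx": 0,"dy": 0,"dz": -0.15,"rx": 0,"ry": 0,"rz": 0,"gripper": -1}]'

```text
time_s: 24.1
tcp_pos: [460.4, -293.9, 165.9]
tool_rot: [[1.0, -0.008, 0.008], [-0.008, -1.0, -0.005], [0.008, 0.005, -1.0]]
ft_force: [0.2, -0.5, -0.7]
opening: 92.3
grasp_force: 0.0
```

Emit:
play_rows --moves '[{"dx": 0.02,"dy": 0.025,"dz": 0,"rx": 0,"ry": 0,"rz": -0.17,"gripper": -0.5},{"dx": 0.04,"dy": 0.05,"dz": 0,"rx": 0,"ry": 0,"rz": -0.34,"gripper": -0.5},{"dx": 0.06,"dy": 0.075,"dz": 0,"rx": 0,"ry": 0,"rz": -0.51,"gripper": -0.5},{"dx": 0.08,"dy": 0.1,"dz": 0,"rx": 0,"ry": 0,"rz": -0.68,"gripper": -0.5},{"dx": 0.088,"dy": 0.105,"dz": 0,"rx": 0,"ry": 0,"rz": -0.85,"gripper": -0.5}]'

```text
time_s: 24.72
tcp_pos: [544.9, -399.7, 159.5]
tool_rot: [[0.663, 0.749, -0.001], [0.749, -0.663, 0.001], [-0.0, -0.001, -1.0]]
ft_force: [0.4, -0.5, -0.1]
opening: 69.1
grasp_force: 0.0
```

Emit:
play_rows --moves '[{"dx": 0,"dy": 0,"dz": 0,"rx": 0,"ry": 0,"rz": -0.17,"gripper": -0.5},{"dx": 0,"dy": 0,"dz": 0,"rx": 0,"ry": 0,"rz": -0.34,"gripper": -0.5},{"dx": 0,"dy": 0,"dz": 0,"rx": 0,"ry": 0,"rz": -0.51,"gripper": -0.5},{"dx": 0,"dy": 0,"dz": 0,"rx": 0,"ry": 0,"rz": -0.68,"gripper": -0.5},{"dx": 0,"dy": 0,"dz": 0,"rx": 0,"ry": 0,"rz": -0.72,"gripper": -0.5}]'

```text
time_s: 25.35
tcp_pos: [544.4, -397.8, 160.1]
tool_rot: [[0.008, 1.0, -0.001], [1.0, -0.008, 0.002], [0.002, -0.001, -1.0]]
ft_force: [0.4, 0.9, -0.3]
opening: 69.1
grasp_force: 0.0
```

```bash
python3 - <<'E'
from h import *
plan(546,-398,11,89.6); print(status.state()["opening"])
p=imaging.camera("wrist"); np.save("pics/w6.npy",p); C=cal("wrist"); np.savez("pics/w6c.npz",K=C[0],R=C[1],t=C[2])
m=cv2.morphologyEx(orange(p),cv2.MORPH_OPEN,np.ones((3,3),np.uint8))
# validate on w5 first
d=np.load("pics/w5c.npz");C5=(d["K"],d["R"],d["t"]);p5=np.load("pics/w5.npy")
def fw(C,p,p0):
    m=orange(p); n,l,st,_=cv2.connectedComponentsWithStats(m); k=1+st[1:,4].argmax(); m=(l==k).astype(np.uint8)
    m=cv2.morphologyEx(m,cv2.MORPH_CLOSE,np.ones((25,25),np.uint8)); return st[k],fit([(C,m.astype(float))],CAD,p0)
print(fw(C5,p5,[436,-293,.03])); print(fw(C,p,[546,-293,-.007]))
E
```

```text
t 25.35 d [-0.0004  0.0017  0.1491] r [-0.0012 -0.0016 -0.0008] tcp [ 544.4 -397.8  160.1] psi 89.55
69.12516565928712
(array([  169,     6,   172,   194, 21132], dtype=int32), (array([ 4.35554933e+02, -2.91396756e+02,  3.84229964e-02]), np.float64(0.2115732797340118)))
(array([  177,     0,   162,   153, 16079], dtype=int32), (array([ 5.46252527e+02, -2.93137750e+02, -4.40902590e-03]), np.float64(0.3114392056145363)))
```

The wrist-image fit (checked against the previous view) puts the caddy at (546,-293) with yaw about -0.3°. Now I descend and push +y.

Emit:
play_rows --moves '[{"dx": 0,"dy": 0.002,"dz": 0.045,"rx": 0,"ry": 0,"rz": 0,"gripper": -0.5},{"dx": 0,"dy": 0.002,"dz": 0.09,"rx": 0,"ry": 0,"rz": 0,"gripper": -0.5},{"dx": 0,"dy": 0.002,"dz": 0.13,"rx": 0,"ry": 0,"rz": 0,"gripper": -0.5},{"dx": 0,"dy": 0.002,"dz": 0.148,"rx": 0,"ry": 0,"rz": 0,"gripper": -0.5},{"dx": 0,"dy": 0.002,"dz": 0.148,"rx": 0,"ry": 0,"rz": 0,"gripper": -0.5}]'

```text
time_s: 26.02
tcp_pos: [546.6, -397.6, 12.6]
tool_rot: [[0.009, 1.0, -0.002], [1.0, -0.009, 0.001], [0.001, -0.002, -1.0]]
ft_force: [-0.1, 0.6, 0.3]
opening: 69.0
grasp_force: 0.0
```

Emit:
play_rows --moves '[{"dx": 0.006,"dy": 0,"dz": 0,"rx": 0,"ry": 0,"rz": 0,"gripper": -0.5},{"dx": 0.012,"dy": 0,"dz": 0,"rx": 0,"ry": 0,"rz": 0,"gripper": -0.5},{"dx": 0.017,"dy": 0,"dz": 0,"rx": 0,"ry": 0,"rz": 0,"gripper": -0.5},{"dx": 0.02,"dy": 0,"dz": 0,"rx": 0,"ry": 0,"rz": 0,"gripper": -0.5},{"dx": 0.022,"dy": 0,"dz": -0.0005,"rx": 0,"ry": 0,"rz": 0,"gripper": -0.5}]'

```text
time_s: 26.65
tcp_pos: [547.1, -377.7, 14.6]
tool_rot: [[0.009, 1.0, 0.0], [1.0, -0.009, -0.002], [-0.002, 0.0, -1.0]]
ft_force: [-0.0, -3.8, -0.6]
opening: 69.2
grasp_force: 1.9
```

Emit:
play_rows --moves '[{"dx": 0.003,"dy": 0,"dz": -0.0005,"rx": 0,"ry": 0,"rz": 0,"gripper": -0.5},{"dx": 0.006,"dy": 0,"dz": -0.0005,"rx": 0,"ry": 0,"rz": 0,"gripper": -0.5}]'

```text
time_s: 26.9
tcp_pos: [547.1, -370.5, 14.6]
tool_rot: [[0.009, 1.0, 0.0], [1.0, -0.009, -0.001], [-0.001, 0.0, -1.0]]
ft_force: [-1.1, -4.0, 0.4]
opening: 68.9
grasp_force: 2.0
```

Emit:
play_rows --moves '[{"dx": 0.008,"dy": 0,"dz": 0,"rx": 0,"ry": 0,"rz": 0,"gripper": -0.5},{"dx": 0.016,"dy": 0,"dz": 0,"rx": 0,"ry": 0,"rz": 0,"gripper": -0.5},{"dx": 0.024,"dy": 0,"dz": 0,"rx": 0,"ry": 0,"rz": 0,"gripper": -0.5},{"dx": 0.032,"dy": -0.0003,"dz": 0,"rx": 0,"ry": 0,"rz": 0,"gripper": -0.5},{"dx": 0.04,"dy": -0.0004,"dz": 0,"rx": 0,"ry": 0,"rz": 0,"gripper": -0.5}]'

```text
time_s: 27.52
tcp_pos: [547.1, -329.4, 14.6]
tool_rot: [[0.008, 1.0, -0.0], [1.0, -0.008, 0.0], [0.0, -0.0, -1.0]]
ft_force: [-0.2, -3.4, -0.7]
opening: 69.0
grasp_force: 1.9
```

Emit:
play_rows --moves '[{"dx": 0.008,"dy": 0,"dz": 0,"rx": 0,"ry": 0,"rz": 0,"gripper": -0.5},{"dx": 0.016,"dy": 0,"dz": 0,"rx": 0,"ry": 0,"rz": 0,"gripper": -0.5},{"dx": 0.024,"dy": 0,"dz": 0,"rx": 0,"ry": 0,"rz": 0,"gripper": -0.5},{"dx": 0.032,"dy": -0.0003,"dz": 0,"rx": 0,"ry": 0,"rz": 0,"gripper": -0.5},{"dx": 0.04,"dy": -0.0004,"dz": 0,"rx": 0,"ry": 0,"rz": 0,"gripper": -0.5}]'

```text
time_s: 28.15
tcp_pos: [547.0, -289.6, 14.6]
tool_rot: [[0.008, 1.0, -0.0], [1.0, -0.008, -0.0], [-0.0, -0.0, -1.0]]
ft_force: [-0.4, -3.9, -0.5]
opening: 68.8
grasp_force: 1.8
```

Emit:
play_rows --moves '[{"dx": 0.008,"dy": 0,"dz": 0,"rx": 0,"ry": 0,"rz": 0,"gripper": -0.5},{"dx": 0.016,"dy": 0,"dz": 0,"rx": 0,"ry": 0,"rz": 0,"gripper": -0.5},{"dx": 0.024,"dy": 0,"dz": 0,"rx": 0,"ry": 0,"rz": 0,"gripper": -0.5},{"dx": 0.032,"dy": -0.0003,"dz": 0,"rx": 0,"ry": 0,"rz": 0,"gripper": -0.5},{"dx": 0.04,"dy": -0.0004,"dz": 0,"rx": 0,"ry": 0,"rz": 0,"gripper": -0.5}]'

```text
time_s: 28.78
tcp_pos: [546.9, -249.6, 14.6]
tool_rot: [[0.008, 1.0, -0.0], [1.0, -0.008, -0.0], [-0.0, -0.0, -1.0]]
ft_force: [-0.1, -3.7, -0.2]
opening: 69.0
grasp_force: 1.8
```

Emit:
play_rows --moves '[{"dx": 0.008,"dy": 0,"dz": 0,"rx": 0,"ry": 0,"rz": 0,"gripper": -0.5},{"dx": 0.016,"dy": 0,"dz": 0,"rx": 0,"ry": 0,"rz": 0,"gripper": -0.5},{"dx": 0.024,"dy": 0,"dz": 0,"rx": 0,"ry": 0,"rz": 0,"gripper": -0.5},{"dx": 0.032,"dy": -0.0003,"dz": 0,"rx": 0,"ry": 0,"rz": 0,"gripper": -0.5},{"dx": 0.04,"dy": -0.0004,"dz": 0,"rx": 0,"ry": 0,"rz": 0,"gripper": -0.5}]'

```text
time_s: 29.4
tcp_pos: [546.9, -209.5, 14.6]
tool_rot: [[0.008, 1.0, -0.0], [1.0, -0.008, 0.0], [0.0, -0.0, -1.0]]
ft_force: [-0.2, -3.4, 0.4]
opening: 68.8
grasp_force: 1.7
```

Emit:
play_rows --moves '[{"dx": 0.008,"dy": 0,"dz": 0,"rx": 0,"ry": 0,"rz": 0,"gripper": -0.5},{"dx": 0.016,"dy": 0,"dz": 0,"rx": 0,"ry": 0,"rz": 0,"gripper": -0.5},{"dx": 0.024,"dy": 0,"dz": 0,"rx": 0,"ry": 0,"rz": 0,"gripper": -0.5},{"dx": 0.032,"dy": -0.0003,"dz": 0,"rx": 0,"ry": 0,"rz": 0,"gripper": -0.5},{"dx": 0.04,"dy": -0.0004,"dz": 0,"rx": 0,"ry": 0,"rz": 0,"gripper": -0.5}]'

```text
time_s: 30.02
tcp_pos: [546.8, -169.5, 14.5]
tool_rot: [[0.008, 1.0, -0.0], [1.0, -0.008, 0.0], [-0.0, -0.0, -1.0]]
ft_force: [0.4, -3.8, -1.4]
opening: 69.0
grasp_force: 1.7
```

Emit:
play_rows --moves '[{"dx": 0.008,"dy": 0,"dz": 0,"rx": 0,"ry": 0,"rz": 0,"gripper": -0.5},{"dx": 0.016,"dy": 0,"dz": 0,"rx": 0,"ry": 0,"rz": 0,"gripper": -0.5},{"dx": 0.024,"dy": 0,"dz": 0,"rx": 0,"ry": 0,"rz": 0,"gripper": -0.5},{"dx": 0.032,"dy": -0.0003,"dz": 0,"rx": 0,"ry": 0,"rz": 0,"gripper": -0.5},{"dx": 0.04,"dy": -0.0004,"dz": 0,"rx": 0,"ry": 0,"rz": 0,"gripper": -0.5}]'

```text
time_s: 30.65
tcp_pos: [546.7, -129.5, 14.5]
tool_rot: [[0.008, 1.0, -0.0], [1.0, -0.008, -0.0], [-0.0, -0.0, -1.0]]
ft_force: [-0.5, -2.9, -0.2]
opening: 68.7
grasp_force: 1.7
```

Emit:
play_rows --moves '[{"dx": 0.008,"dy": 0,"dz": 0,"rx": 0,"ry": 0,"rz": 0,"gripper": -0.5},{"dx": 0.016,"dy": 0,"dz": 0,"rx": 0,"ry": 0,"rz": 0,"gripper": -0.5},{"dx": 0.024,"dy": 0,"dz": 0,"rx": 0,"ry": 0,"rz": 0,"gripper": -0.5},{"dx": 0.032,"dy": -0.0003,"dz": 0,"rx": 0,"ry": 0,"rz": 0,"gripper": -0.5},{"dx": 0.04,"dy": -0.0004,"dz": 0,"rx": 0,"ry": 0,"rz": 0,"gripper": -0.5}]'

```text
time_s: 31.28
tcp_pos: [546.6, -89.5, 14.5]
tool_rot: [[0.008, 1.0, -0.0], [1.0, -0.008, -0.0], [-0.0, -0.0, -1.0]]
ft_force: [-0.1, -3.7, -0.6]
opening: 69.3
grasp_force: 1.6
```

Emit:
play_rows --moves '[{"dx": 0.006,"dy": 0,"dz": 0,"rx": 0,"ry": 0,"rz": 0,"gripper": -0.5},{"dx": 0.011,"dy": 0,"dz": 0,"rx": 0,"ry": 0,"rz": 0,"gripper": -0.5},{"dx": 0.014,"dy": 0,"dz": 0,"rx": 0,"ry": 0,"rz": 0,"gripper": -0.5},{"dx": 0.014,"dy": 0,"dz": 0,"rx": 0,"ry": 0,"rz": 0,"gripper": -0.5}]'

```text
time_s: 31.78
tcp_pos: [546.7, -75.4, 14.5]
tool_rot: [[0.008, 1.0, -0.0], [1.0, -0.008, 0.001], [0.001, -0.0, -1.0]]
ft_force: [-0.7, -1.1, -0.7]
opening: 69.5
grasp_force: 0.5
```

Retreat, rise, and look from the wrist.

Emit:
play_rows --moves '[{"dx": -0.005,"dy": 0,"dz": 0,"rx": 0,"ry": 0,"rz": 0,"gripper": -0.5},{"dx": -0.02,"dy": 0,"dz": 0,"rx": 0,"ry": 0,"rz": 0,"gripper": -0.5},{"dx": -0.02,"dy": 0,"dz": -0.05,"rx": 0,"ry": 0,"rz": 0,"gripper": -0.5},{"dx": -0.02,"dy": 0,"dz": -0.11,"rx": 0,"ry": 0,"rz": 0,"gripper": -0.5},{"dx": -0.02,"dy": 0,"dz": -0.16,"rx": 0,"ry": 0,"rz": 0,"gripper": -0.5}]'

```text
time_s: 32.4
tcp_pos: [546.9, -97.1, 176.7]
tool_rot: [[0.009, 1.0, 0.001], [1.0, -0.009, 0.0], [0.0, 0.001, -1.0]]
ft_force: [0.4, 0.2, -0.6]
opening: 69.1
grasp_force: 0.0
```

Emit:
play_rows --moves '[{"dx": 0,"dy": 0,"dz": -0.02,"rx": 0,"ry": 0,"rz": 0,"gripper": -0.5},{"dx": 0,"dy": 0,"dz": -0.02,"rx": 0,"ry": 0,"rz": 0,"gripper": -0.5},{"dx": 0,"dy": 0,"dz": -0.02,"rx": 0,"ry": 0,"rz": 0,"gripper": -0.5}]'

```text
time_s: 32.78
tcp_pos: [545.4, -96.5, 192.6]
tool_rot: [[0.009, 1.0, -0.003], [1.0, -0.009, 0.001], [0.001, -0.003, -1.0]]
ft_force: [0.0, -1.1, -0.6]
opening: 68.9
grasp_force: 0.0
```

```bash
python3 - <<'E'
from h import *
plan(546,-95,194,89.6)
p=imaging.camera("wrist"); C=cal("wrist"); np.save("pics/w7.npy",p); np.savez("pics/w7c.npz",K=C[0],R=C[1],t=C[2])
cv2.imwrite("pics/w7.png",cv2.resize(p[:,:,::-1],(800,600),interpolation=cv2.INTER_CUBIC))
MC=[[-65,80,1],[65,80,1],[-65,-80,1],[65,-80,1]]
print((proj(C,place(np.array(MC,float),[546.3,10.3,-.0077]))*1.5625).round().tolist())
E
```

```text
t 32.775 d [ 0.0015  0.0006 -0.0014] r [-0.0031 -0.0005 -0.0016] tcp [545.4 -96.5 192.6] psi 89.51
[[291.0, -45.0], [509.0, -46.0], [304.0, 223.0], [497.0, 223.0]]
```

View pics/w7.png

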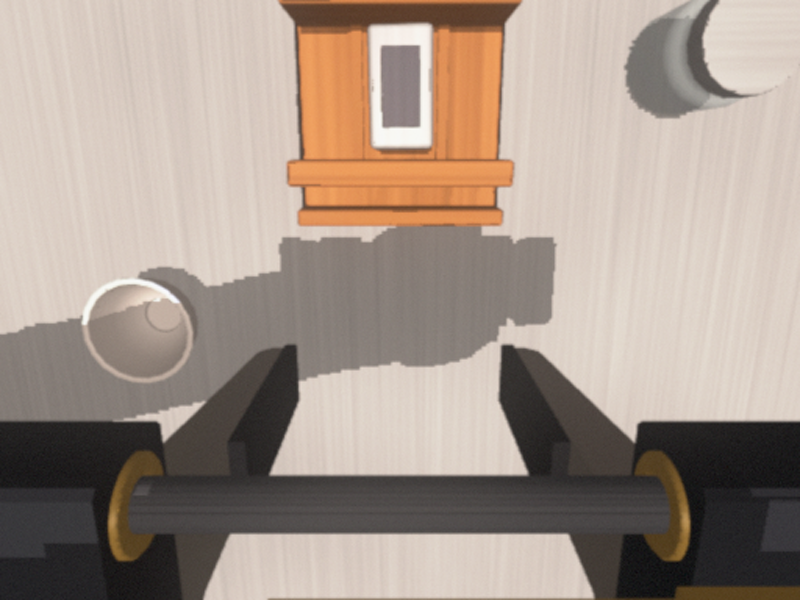

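The tin is still square in its pocket at (370..432, 24..149). The caddy's −y walls are level at (288..513, 160..185) and (299..502, 208..225). Next I measure the caddy against the mat.

```bash
python3 - <<'E'
from h import *
d=np.load("pics/w7c.npz"); C=(d["K"],d["R"],d["t"]); px=lambda l:(np.array(l,float)+.5)/1.5625-.5
rows=[(37,74,(282,2),(520,2)),(-37,74,(288,160.5),(513,160)),(-51,74,(288,186),(513,185.5)),(-65,50,(299,209),(502,208)),(-75,50,(299,225),(502,224))]
M=[[x,y,z] for y,z,a,b in rows for x in(-60,60)]; q=px([u for r in rows for u in r[2:]])
p,r=fitpts([(C,M,q)],[546,10,0]); print("caddy",p,r)
def om(p):
    h=cv2.cvtColor(p,cv2.COLOR_RGB2HSV); return ((h[...,0]<18)&(h[...,1]>110)&(h[...,2]>25)).astype(np.uint8)
for n in("scene","side"):
    C=cal(n); p=imaging.camera(n); np.save(f"pics/{n}9.npy",p); c=proj(C,[[546,10,30]])[0].astype(int); m=biggest(om(p),c)
    m=cv2.morphologyEx(m,cv2.MORPH_CLOSE,np.ones((9,9),np.uint8))
    print(n,m.sum(),sil(C,CAD,[546,10,0]).sum(),fit([(C,m.astype(float))],CAD,[546,10,0.]))
p=np.load("pics/scene9.npy"); cv2.imwrite("pics/s9.png",cv2.resize(p[150:260,200:330,::-1],(780,600),interpolation=cv2.INTER_CUBIC)) 
E
```

```text
caddy [ 5.46368881e+02  9.83069688e+00 -6.58061680e-03] [[3.3, 0.1], [2.4, 0.4], [1.7, 0.8], [1.6, 0.8], [0.7, 0.4], [0.7, 0.4], [1.4, 0.2], [1.5, 0.3], [0.9, 0.7], [0.9, 1.1]]
scene 3077 3856.0313725490196 (array([ 5.44805916e+02,  8.39113083e+00, -1.65637188e-02]), np.float64(0.2947268475150866))
side 2809 3272.9882352941177 (array([ 5.44419449e+02,  1.09510238e+01, -1.18872730e-02]), np.float64(0.1822950041533167))
```

View pics/s9.png

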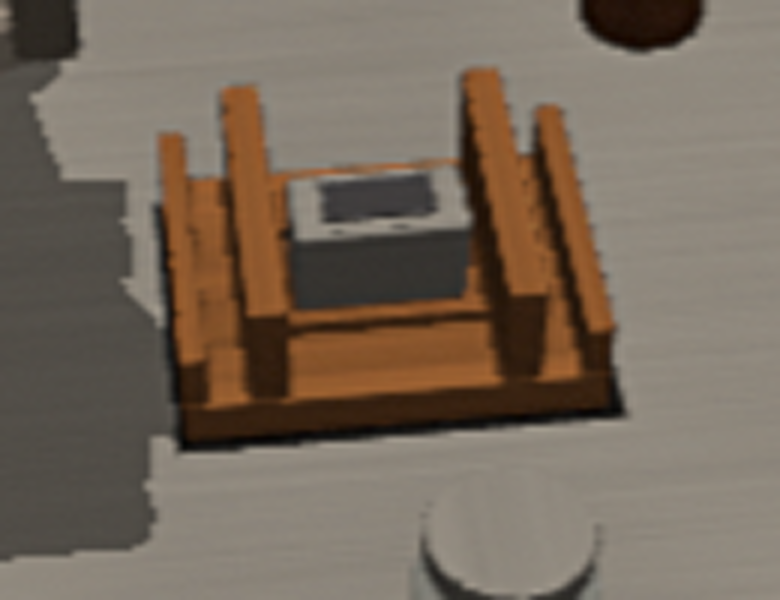

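The crop shows the caddy square on the mat, with a thin dark margin left (160–180), front (about 445) and right (about 620). The tin is upright in the middle pocket and the arm is clear. All three fits put the caddy within about 3 mm of the mat's centre, so I hand in.

```bash
python3 -c "
from h import *
print(workorder.hand_in())"
```

```text
the job is handed in; nothing more can be done
None
```

The job is handed in at about 33 s of the 72 s limit: the tin stands upright in the caddy's middle pocket, and the caddy sits square on the mat, within about 3 mm of its centre by my image fits; the hand-in call returned no verdict.

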